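# Weigh the dropper bottle on the beam balance

### The arm

A 7-joint arm with a two-finger parallel gripper is mounted at the origin on a cart in front of the work surface, level with it; the furniture and walls round the work are solid. World frame = base frame: x ahead of the robot, y to its left, z up, the work surface at z = 0. Lengths are in m, angles in degrees, forces in N, time in s.
With the tool pointing down it reaches from about 0.425 to 0.95 m from the base axis. Payload 16.7 kg.
Tool frame: the origin (TCP) lies midway between the tips of the shut fingers; the grasp point (between the pads) lies 19 mm behind it (env.grip_point_offset is the distance from the TCP to the grasp point, in m); x points along the fingers, y is the direction in which the jaws open and shut, and the axes are right-handed (so a half turn about x gives the same grasp; the last joint's range is limited). The gripper opens to 94 mm and grips with 3 to 60 N. Pads are 16 mm wide; open, the fingers measure 119 mm over their backs; the gripper's body (75 mm by 177 mm) begins 78 mm behind the grasp point.
Start: joints at [-76.404, 24.414, 4.234, 92.017, -1.954, 63.644, -3.845], TCP at [0.255, 0.625, 0.205] pointing down, gripper open.
Joint ranges: [-163.25, 163.25], [-28.42, 122.38], [-70.27, 78.77], [12.13, 141.07], [-58.53, 238.53], [9.26, 117.41], [-156.51, 156.51]. Speed limits (degrees/s): [108.29, 108.29, 136.94, 136.94, 172.46, 172.46, 172.46].

### API

Orientations are given as a 3x3 rotation matrix whose columns are the frame's x, y, z axes.
In Python, from station import env gives the robot as it stands. The module is installed in compiled form; this text tells all that it offers.
- The arm moves only by the tool apply_moves, never from a script. Its argument "commands" is a list that holds one entry, the list of rows, each a list of 7 numbers: the closure in counts, from 0 (fully open) to 255 (shut), then the shift along the world's x, y, z in m, then the turn, a rotation vector about the world's x, y, z in degrees. A call has 1 to 10 rows; each row shifts and turns the commanded pose from where the row before left it; what a row does not reach is not made up. A row lasts 1/12 s, in which the tool goes at most 41.7 mm and 7.16 degrees, less where a joint would pass 70% of its speed; a pose out of reach is approached as far as the arm can. A call is refused whole if a number of a shift passes 0.0417 or a number of a turn 7.16, either way. A call with a gripper value outside its range is refused whole. The fingers move at their own pace and stop on an object; the grip force is fixed at half the most. Time passes only in rows, so rows that do not move let the fingers close. It gives the time, the measured TCP pose, the force and the opening at its end, in the units of the state.
- env.sense(): the state, without advancing time (a new reading comes with each control period).
- env.get_image(name): name is "scene" or "top" or "wrist"; returns (picture, depth): 400x640x3 uint8, red, green, blue; 400x640 float32, m along the optical axis (not along the pixel's ray), 0 where there is no reading.
- env.get_calibration(name): a dict with "camera_matrix" (3x3 intrinsics, pixels), "R" (3x3) and "t" (3): a world point X has camera coordinates R X + t. Camera axes: x right, y down, z forward; pixel columns grow to the right and rows downward; lengths in m; the calibration is good to about 2 mm. A picture is of the moment at which its call begins: read the wrist's pose just before it. get_calibration takes no time and is no camera call; for the wrist camera it gives the pose at the moment of the call.
- env.close_job(): hands the job in, once; it reports no verdict.
Trained networks look in the newest picture that a camera, given by its name, has taken for a name from the list of things; names that differ only in an ending like _2 or _b are one class to them, and where a whole thing is asked for, a point or a joint stands for the part that bears it (a point fixed in the world has none). Each returns a list of dicts, best first, with "confidence" (0 to 1); they miss things now and then, are a little off and sometimes report something else, mostly with a low value. They report only what shows in the picture. A call takes as long as a camera call. They do not tell look-alikes from the thing itself.
- env.silhouettes(camera, label): "pixels" (400x640 bool, what is visible of it).
- env.pinpoint(camera, label): "xyz" ([x, y, z] in m, in world coordinates, good to about 4 mm: a listed point, or the origin of a listed thing).
The state is a dict: "t": time; "qpos": joint angles; "qd": joint speeds; "tau": joint torques, N m; "tcp_pos": TCP position; "tool_rot": TCP orientation; "ft_force": force on the tool from outside, world axes, zero at the start; "ft_torque": the same for the moment, N m; "gripper_width": finger opening in m.
Only numpy, scipy, OpenCV 4.12 (cv2) and the standard library are available. Lean on these libraries where they do the work, as an engineer would, in place of code of your own. Each camera call takes 0.05 s, during which the arm holds its last target.

### The job

Weigh the dropper bottle (the one with a rubber bulb on top): take it out of the sloped bottle rest and stand it upright in the middle of the pan of the beam balance, then slide the poise along the beam until the beam rests level by itself. Leave the oil bottle in its rest, and do not disturb the beaker, the jar or the petri dish.

Things in the scene. Friction and masses are not known exactly. Their poses are not given: they have to be found in the camera images.
- bottle_centre (a point): Centre (half-way up) of the loose dropper bottle, 102 mm tall, 0.12 to 0.20 kg: straight body 32 mm across up to 70 mm above the foot, then a collar and a rubber bulb. z axis = foot to bulb; foot 51 mm below the point. It starts leaning about 35 degrees, top towards the robot, in either place of the rest, its underside in the trough, flanks free to pinch; it slides out along its axis.
- other_bottle_centre (a point): Centre (half-way up) of the loose oil bottle, 98 mm tall, 37 mm across up to 64 mm from its foot with a pointed nozzle above; z axis from foot to nozzle. It leans in the other place of the rest and stays there.
- bottle_rest: Fixed metal bottle rest, base 100 (x) x 150 (y) x 9 mm, origin under its centre. Two places at y = +37.5 and -37.5 mm, bottles leaning 33 to 39 degrees to its -x: foot on a ledge 32 mm above the bench, underside in a V trough 64 mm long that stays within 17 mm either side of the bottle's axis. Under 85 mm high without bottles.
- balance: Fixed beam balance, origin on the bench under its pivot. Beam along its y axis: pan on the +y side, poise on the -y side. Base 75 mm (x), y from -175 to +95 mm, 19 mm high. Hinge axis = x, 92 mm above the bench; cheeks at the pivot 102 mm high. Index plate 34 mm wide, 124 mm high at y = -171 mm, behind the beam's tip; its long black line marks level.
- pan_centre (a point): Centre of the pan's floor, on the beam 90 mm from the pivot on the +y side, 20 mm above the beam's middle line. Round aluminium dish, 80 mm across inside, rim 3 mm above the floor, rigid with the beam. Floor 112 mm above the bench when level, about 105 mm at the lower stop.
- beam (a joint): Beam angle in rad, 0 = level, positive = pan up, poise down; stops at +0.08 and -0.08. A return of about 0.5 N m per rad acts towards level, so it floats between the stops only when load and poise nearly match; damped, it settles in about 2 s when free. Unloaded it is level with the poise at 0.
- poise (a joint): Place of the poise along the beam in m: 0 = 30 mm from the pivot, growing away from it to 0.12. It stays where left (1.5 N friction) and weighs 0.20 kg: 10 mm of travel changes the floating beam angle by about 0.05 rad. Starts at 0.005 to 0.025; the bottle balances at about 0.045 to 0.095.
- poise_tab (a point): Grip point of the poise: steel block 35 mm (x, across the beam) x 30 x 34 mm round the beam, with an upright grip tab 16 mm across the beam and 26 mm along it, standing 42 mm above the block. The point is 18 mm below the tab's top, 24 mm above the block. Axes as the beam's (y towards the pan).
- beaker: Small loose glass beaker, 52 mm across, 65 mm tall, on the bench about 130 mm to the right of the rest's middle; origin at the centre of its foot. Bystander.
- staining_jar: Loose lidded glass jar, 55 mm across, 114 mm tall, on the bench about 150 mm to the left of the rest's middle; origin at the centre of its foot. Bystander.
- petri_dish: Loose flat petri dish, 57 mm across, 12 mm high, on the bench on the robot's side of the balance; origin at the centre of its foot. Bystander.
Not all that is in view belongs to the job. Leave any green or red look-alike of the part that bears bottle_centre alone.

How it is judged:
By the outcome, as a careful person would: the job done as asked, in the order asked, and still so for the second after the job is handed in, with the robot touching nothing.
It also fails if it takes over 64 s, if anything falls off the work surface, if the arm or the gripper's body presses on something with over 40 N, if the wrist force passes 120 N, or if a joint passes its speed limit or range.

## Working session

There is one attempt and no reset: what is moved stays moved. The work goes in short steps, Python scripts to look and compute and a tool call to move; the robot and the scene stay as the last step left them, time stands still between calls to the robot, and variables do not carry over. Pictures are saved under pics/ and viewed, and the job is handed in when it is done.

Besides the shell and the picture viewer there is one more tool, called after ">>>" as name(argument=value, ...), one argument or row to a line, values as JSON. apply_moves: Moves the arm, as the interface text tells. Its arguments: {"type":"object","properties":{"commands":{"type":"array"}},"required":["commands"]}

```bash
mkdir -p pics; ls; python3 - <<'E'
from station import env
import cv2, numpy as np
s=env.sense()
for k in ("t","tcp_pos","tool_rot","gripper_width","ft_force"): print(k,np.round(s[k],4).tolist())
print(env.grip_point_offset)
for c in ("scene","top"):
    im,d=env.get_image(c); cv2.imwrite(f"pics/{c}0.png",im[:,:,::-1])
    for l in ["bottle_centre","other_bottle_centre","bottle_rest","balance","pan_centre","poise_tab","beaker","staining_jar","petri_dish"]:
        r=env.pinpoint(c,l); print(c,l,[(np.round(x["xyz"],4).tolist(),round(x["confidence"],2)) for x in r[:3]])
print(env.sense()["t"])
E
```

```text
pics
t 0.0
tcp_pos [0.2545, 0.6247, 0.2048]
tool_rot [[-0.0004, 0.3772, 0.9261], [-0.0012, 0.9261, -0.3772], [-1.0, -0.0012, 0.0]]
gripper_width 0.094
ft_force [0.8793, -0.201, 0.7519]
0.0188
scene bottle_centre [([0.6561, -0.0417, 0.0762], 0.77), ([0.7786, 0.1852, 0.0132], 0.68), ([0.73, 0.3322, 0.015], 0.64)]
scene other_bottle_centre []
scene bottle_rest [([0.6583, -0.078, 0.0045], 0.97)]
scene balance [([0.5029, -0.0182, 0.001], 0.59)]
scene pan_centre [([0.4961, 0.0681, 0.1167], 0.66)]
scene poise_tab [([0.5047, -0.0547, 0.1312], 0.8)]
scene beaker [([0.6994, -0.2055, 0.0008], 0.55)]
scene staining_jar [([0.6662, 0.0732, -0.0002], 0.87)]
scene petri_dish [([0.4173, -0.0654, -0.0006], 0.7)]
top bottle_centre [([0.7275, 0.3359, 0.018], 0.79), ([0.7786, 0.1922, 0.0178], 0.61), ([0.6552, -0.0412, 0.0742], 0.48)]
top other_bottle_centre [([0.6672, -0.112, 0.0756], 0.66)]
top bottle_rest [([0.6627, -0.0786, 0.0041], 0.6)]
top balance [([0.5022, -0.0168, 0.0017], 0.78)]
top pan_centre [([0.493, 0.0717, 0.1097], 0.84)]
top poise_tab [([0.5031, -0.0589, 0.131], 0.67)]
top beaker [([0.7019, -0.2038, -0.0018], 0.89)]
top staining_jar [([0.6691, 0.0742, -0.0041], 0.89)]
top petri_dish [([0.6683, -0.1122, 0.0732], 0.67), ([0.6547, -0.0404, 0.0749], 0.64), ([0.4177, -0.0645, -0.0032], 0.6)]
1.0
```

View pics/scene0.png

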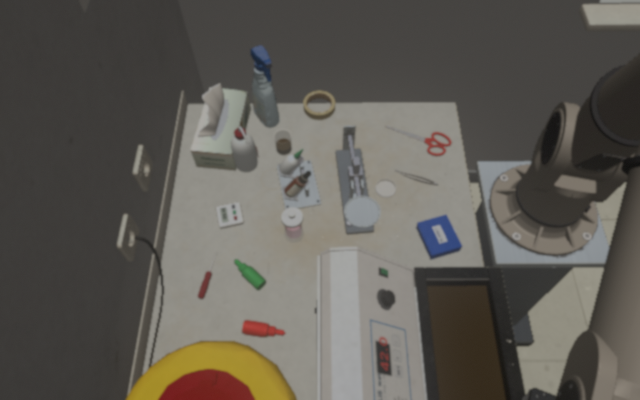

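View pics/top0.png

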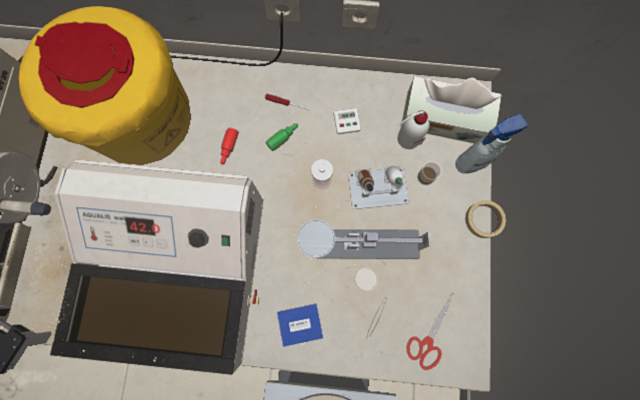

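```bash
cat > h.py <<'E'
from station import env
import cv2, numpy as np
def cloud(cam,save=None):
    K=env.get_calibration(cam); im,d=env.get_image(cam)
    A=K["camera_matrix"];R=np.array(K["R"]);t=np.array(K["t"])
    v,u=np.mgrid[:400,:640]
    pc=np.stack([(u-A[0][2])/A[0][0]*d,(v-A[1][2])/A[1][1]*d,d],-1)
    X=(pc-t)@R
    X[d==0]=np.nan
    if save: cv2.imwrite(f"pics/{save}.png",im[:,:,::-1])
    return im,d,X
def proj(cam,P):
    K=env.get_calibration(cam);p=np.array(K["R"])@np.array(P)+np.array(K["t"]);q=np.array(K["camera_matrix"])@p
    return q[:2]/q[2]
E
python3 - <<'E'
from h import *
im,d,X=cloud("top")
K=env.get_calibration("top");print(np.round(K["camera_matrix"],1).tolist(),np.round(-np.array(K["R"]).T@K["t"],3))
cr=im[140:270,270:450]; cv2.imwrite("pics/topc.png",cv2.resize(cr[:,:,::-1],None,fx=4.2,fy=4.2,interpolation=cv2.INTER_CUBIC))
# heights of tall stuff
for (a,b,c,e,n) in [(60,165,260,260,"bath"),(20,10,190,160,"bin"),(60,265,240,360,"bathfront")]:
    Z=X[b:e,a:c]; print(n,np.nanpercentile(Z[...,2],[5,50,98]).round(3),np.nanmin(Z[...,1]).round(3),np.nanmax(Z[...,1]).round(3),np.nanmin(Z[...,0]).round(3),np.nanmax(Z[...,0]).round(3))
for l in ["bottle_centre","other_bottle_centre","poise_tab","bottle_rest","pan_centre","beam"]:
    for r in env.silhouettes("top",l)[:3]:
        P=X[r["pixels"]]; vv,uu=np.nonzero(r["pixels"])
        print(l,round(r["confidence"],2),len(P),uu.min(),uu.max(),vv.min(),vv.max(),np.nanmin(P,0).round(3),np.nanmax(P,0).round(3))
E
```

```text
[[399.6, 0.0, 317.8], [0.0, 399.6, 202.9], [0.0, 0.0, 1.0]] [0.372 0.052 1.037]
bath [0.002 0.204 0.23 ] 0.211 0.782 0.388 0.69
bin [0.001 0.268 0.339] 0.422 0.993 0.601 1.013
bathfront [0.08  0.084 0.126] 0.217 1.108 -0.01 0.412
bottle_centre 0.88 391 220 238 127 163 [ 0.68   0.311 -0.003] [0.793 0.35  0.038]
bottle_centre 0.83 436 265 298 122 150 [ 0.731  0.151 -0.005] [0.826 0.236 0.038]
bottle_centre 0.61 248 357 372 169 189 [ 0.622 -0.056  0.031] [ 0.695 -0.02   0.116]
other_bottle_centre 0.71 252 385 402 165 183 [ 0.645 -0.129  0.031] [ 0.711 -0.091  0.113]
other_bottle_centre 0.48 1565 348 407 168 208 [ 0.596 -0.159 -0.006] [0.715 0.002 0.115]
other_bottle_centre 0.16 227 361 376 231 247 [ 0.486 -0.07   0.075] [ 0.522 -0.038  0.156]
poise_tab 0.49 211 361 376 230 246 [ 0.486 -0.069  0.018] [ 0.539 -0.038  0.156]
bottle_rest 0.77 1583 349 408 168 208 [ 0.595 -0.164 -0.003] [ 0.717 -0.001  0.115]
pan_centre 0.65 1705 297 420 219 256 [ 0.45  -0.177 -0.001] [0.548 0.113 0.156]
pan_centre 0.54 237 357 372 169 189 [ 0.622 -0.056  0.041] [ 0.693 -0.02   0.116]
beam 0.77 1855 297 421 219 256 [ 0.45  -0.188 -0.001] [0.552 0.115 0.156]
```

View pics/topc.png

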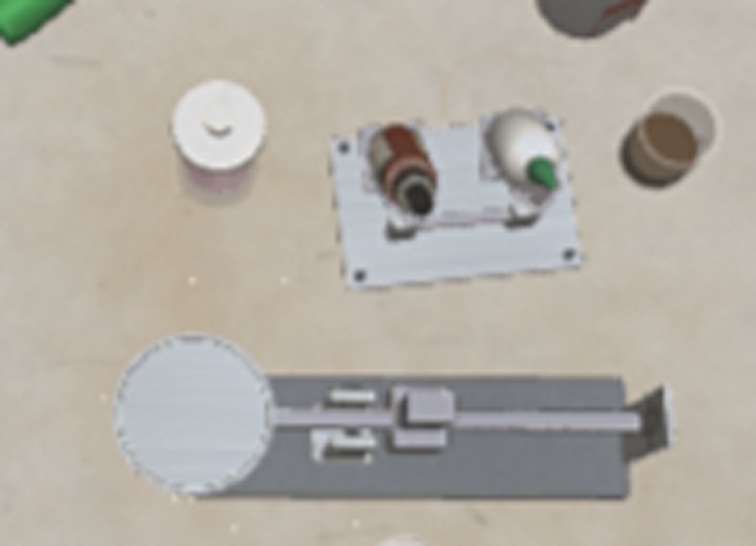

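```bash
python3 - <<'E'
from h import *
K=env.get_calibration("top");A=np.array(K["camera_matrix"]);R=np.array(K["R"]);t=np.array(K["t"]);C=-R.T@t
def ray(u,v,z):
    d=R.T@np.linalg.inv(A)@[u,v,1]; return C+d*(z-C[2])/d[2]
f=lambda x,y:(270+(x+.5)/4.2-.5,140+(y+.5)/4.2-.5)
print("rest corners",[ray(*f(*p),.009).round(4).tolist() for p in [(330,140),(350,288),(581,265),(563,120)]])
print("base corners",[ray(*f(*p),.019).round(4).tolist() for p in [(620,378),(628,497),(272,378)]])
print("beam ends",[ray(*f(*p),.096).round(4).tolist() for p in [(275,416),(640,422)]])
im,d,X=cloud("top")
env.silhouettes
for r in env.silhouettes("top","bottle_centre")[:4]:
    P=X[r["pixels"]];P=P[~np.isnan(P[:,0])]
    if P[:,1].mean()>0.05: continue
    P=P[P[:,2]>.055]
    c=P.mean(0);w,v=np.linalg.eigh(np.cov(P.T));print("bottle",r["confidence"],c.round(4),v[:,2].round(3),np.sqrt(w).round(4))
    # cylinder fit, dist to axis
    from scipy.optimize import least_squares
    def res(p,P):
        a=np.array([p[2],p[3],1]);a/=np.linalg.norm(a);q=P-[p[0],p[1],.075]
        return np.linalg.norm(q-np.outer(q@a,a),axis=1)-.016
    Q=P[P[:,2]<.095]
    s=least_squares(res,[.655,-.041,-.7,0],args=(Q,),loss="soft_l1",f_scale=.002);a=np.array([*s.x[2:],1]);a/=np.linalg.norm(a)
    print("cyl",s.x.round(4),a.round(3),np.degrees(np.arccos(a[2])).round(1),np.degrees(np.arctan2(-a[1],-a[0])).round(1),np.abs(s.fun).mean())
E
```

```text
rest corners [[0.6891, 0.0018, 0.009], [0.5943, -0.0186, 0.009], [0.6233, -0.1617, 0.009], [0.7171, -0.1454, 0.009]]
base corners [[0.5523, -0.1869, 0.019], [0.4804, -0.195, 0.019], [0.5313, 0.0251, 0.019]]
beam ends [[0.4979, 0.0235, 0.096], [0.5148, -0.1811, 0.096]]
bottle 0.68 [ 0.6517 -0.0393  0.0871] [-0.705 -0.174  0.687] [0.0044 0.0086 0.0223]
cyl [ 0.65   -0.0433 -0.8436 -0.3   ] [-0.629 -0.224  0.745] 41.8 19.6 0.0014291577302608831
```

>>> apply_moves(
  commands=[
    [[0,0,0,0.04,0,0,0],[0,0,0,0.04,0,0,0],[0,0,0,0.04,0,0,0],[0,0,0,0.04,0,0,0],[0,0,0,0.04,0,0,0],[0,0.0133,-0.0342,0,0,0,6.8],[0,0.0133,-0.0342,0,0,0,6.8],[0,0.0133,-0.0342,0,0,0,6.8],[0,0.0133,-0.0342,0,0,0,6.8],[0,0.0133,-0.0342,0,0,0,6.7]],
  ],
)

```text
t: 2.28
tcp_pos: [0.3215, 0.4523, 0.4055]
tool_rot: [[0.0, -0.209, 0.978], [0.0, 0.978, 0.209], [-1.0, 0.0, 0.0]]
ft_force: [2.0, -0.2, 0.9]
gripper_width: 0.0939
```

>>> apply_moves(
  commands=[
    [[0,0.0133,-0.0342,0,0,0,0],[0,0.0133,-0.0342,0,0,0,0],[0,0.0133,-0.0342,0,0,0,0],[0,0.0133,-0.0342,0,0,0,0],[0,0.0133,-0.0342,0,0,0,0],[0,0.0133,-0.0342,0,0,0,0],[0,0.0133,-0.0342,0,0,0,0],[0,0.0133,-0.0342,0,0,0,0],[0,0.0133,-0.0342,0,0,0,0],[0,0.0133,-0.0342,0,0,0,0]],
  ],
)

```text
t: 3.12
tcp_pos: [0.4543, 0.1101, 0.4058]
tool_rot: [[0.001, -0.203, 0.979], [0.001, 0.979, 0.203], [-1.0, 0.001, 0.001]]
ft_force: [0.6, 0.8, 0.3]
gripper_width: 0.0939
```

>>> apply_moves(
  commands=[
    [[0,0.0133,-0.0342,0,1.42,-6.85,0],[0,0.0133,-0.0342,0,1.42,-6.85,0],[0,0.0133,-0.0342,0,1.42,-6.85,0],[0,0.0133,-0.0342,0,1.42,-6.85,0],[0,0.0133,-0.0342,0,1.42,-6.85,0],[0,0,0,0,0,0,0]],
  ],
)

```text
t: 3.62
tcp_pos: [0.5195, -0.0659, 0.4046]
tool_rot: [[0.569, -0.196, 0.799], [0.117, 0.981, 0.158], [-0.814, 0.004, 0.581]]
ft_force: [0.1, -1.6, -0.9]
gripper_width: 0.0939
```

```bash
python3 - <<'E'
from h import *
im,d,X=cloud("wrist","w1")
print(np.round(env.get_calibration("wrist")["camera_matrix"],0).tolist())
for l in ["bottle_centre","other_bottle_centre"]:
  print(l,[(np.round(r["xyz"],4).tolist(),round(r["confidence"],2)) for r in env.pinpoint("wrist",l)[:3]])
m=None
for r in env.silhouettes("wrist","bottle_centre")[:3]:
    P=X[r["pixels"]];P=P[~np.isnan(P[:,0])];print(r["confidence"],len(P),np.median(P,0).round(3))
    vv,uu=np.nonzero(r["pixels"]);print(uu.min(),uu.max(),vv.min(),vv.max())
np.save("X1.npy",X)
E
```

```text
[[293.0, 0.0, 315.0], [0.0, 293.0, 202.0], [0.0, 0.0, 1.0]]
bottle_centre [([0.73, 0.3363, 0.0151], 0.74), ([0.6537, -0.0376, 0.0732], 0.72), ([0.778, 0.1894, 0.0158], 0.58)]
other_bottle_centre [([0.6715, -0.1124, 0.0722], 0.91)]
0.79 595 [0.733 0.327 0.024]
451 487 145 180
0.69 323 [ 0.64  -0.043  0.089]
305 323 109 130
0.59 547 [0.761 0.192 0.025]
382 424 152 177
```

View pics/w1.png

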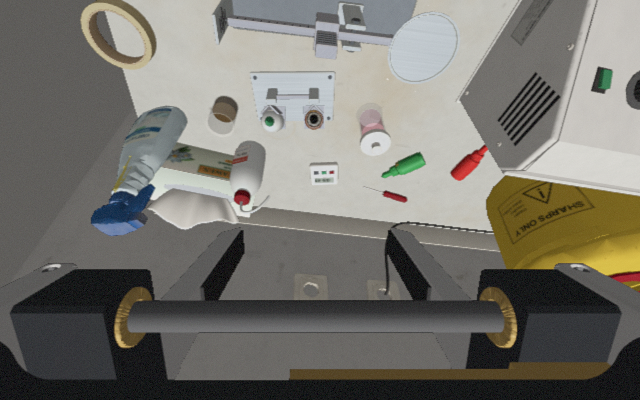

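>>> apply_moves(
  commands=[
    [[100,0.0085,0.0015,-0.029,0,0,0],[100,0.0085,0.0015,-0.029,0,0,0],[100,0.0085,0.0015,-0.029,0,0,0],[100,0.0085,0.0015,-0.029,0,0,0],[100,0.0085,0.0015,-0.029,0,0,0],[100,0.0085,0.0015,-0.029,0,0,0],[100,0.0085,0.0015,-0.029,0,0,0],[100,0.0085,0.0015,-0.029,0,0,0],[100,0,0,0,0,0,0]],
  ],
)

```text
t: 4.57
tcp_pos: [0.5758, -0.0433, 0.2084]
tool_rot: [[0.555, -0.211, 0.805], [0.124, 0.978, 0.17], [-0.822, 0.006, 0.569]]
ft_force: [0.7, 0.1, -0.8]
gripper_width: 0.0571
```

```bash
python3 - <<'E'
from h import *
K=env.get_calibration("wrist");C=-np.array(K["R"]).T@K["t"]
im,d,X=cloud("wrist","w2")
s=env.sense();T=np.array(s["tcp_pos"]);R=np.array(s["tool_rot"])
print("cam in tool",((C-T)@R).round(3), "view",(np.array(K["R"])[2]@R).round(3))
for l in ["bottle_centre"]:
  print(l,[(np.round(r["xyz"],4).tolist(),round(r["confidence"],2)) for r in env.pinpoint("wrist",l)[:3]])
for r in env.silhouettes("wrist","bottle_centre")[:3]:
    P=X[r["pixels"]];P=P[~np.isnan(P[:,0])]
    if np.median(P[:,1])>.05: continue
    L=(P-T)@R; 
    print("sil",r["confidence"],len(P))
    for a in np.arange(.03,.2,.01):
        q=L[(L[:,0]>a)&(L[:,0]<a+.01)]
        if len(q)>4: print(a.round(2),len(q),"y",q[:,1].min().round(4),q[:,1].max().round(4),"z",q[:,2].min().round(4),q[:,2].max().round(4))
np.save("X2.npy",X)
E
```

```text
cam in tool [-0.178 -0.    -0.074] view [ 0.968 -0.001  0.253]
bottle_centre [([0.7305, 0.3331, 0.0143], 0.96), ([0.6548, -0.0407, 0.0729], 0.8), ([0.7792, 0.1901, 0.0134], 0.63)]
sil 0.67 685
0.1 140 y -0.0209 -0.0089 z -0.0244 -0.0113
0.11 24 y -0.0201 -0.0079 z -0.0242 -0.011
0.12 172 y -0.0255 -0.0041 z -0.0283 -0.0056
0.13 75 y -0.0268 -0.0031 z -0.0288 -0.0051
0.14 233 y -0.0304 0.0001 z -0.0374 -0.0001
0.15 15 y -0.0308 0.0013 z -0.0335 -0.0143
0.16 12 y -0.0218 0.0014 z -0.033 -0.0147
0.17 8 y -0.0201 0.0014 z -0.0328 -0.0155
```

View pics/w2.png

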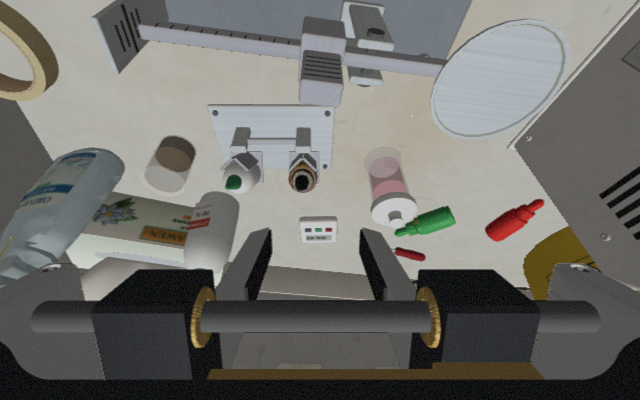

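```bash
cat > m.py <<'E'
from h import *
s=env.sense();T=np.array(s["tcp_pos"]);R=np.array(s["tool_rot"]);print(s["t"],T.round(4),R.round(3).tolist())
im,d,X=cloud("wrist","w3")
s2=env.sense();print(np.array(s2["tcp_pos"]).round(4))
for r in env.silhouettes("wrist","bottle_centre")[:3]:
    P=X[r["pixels"]];P=P[~np.isnan(P[:,0])]
    if np.median(P[:,1])>.05: continue
    L=(P-T)@R; 
    print("sil",r["confidence"],len(P),"top x",np.percentile(L[:,0],[1,5,10]).round(4))
    for a in np.arange(.03,.2,.005):
        q=L[(L[:,0]>a)&(L[:,0]<a+.005)]
        if len(q)>4: print(a.round(3),len(q),"y",q[:,1].min().round(4),q[:,1].max().round(4),"z",q[:,2].min().round(4),q[:,2].max().round(4))
E
python3 m.py
```

```text
4.7167 [ 0.5766 -0.0441  0.2109] [[0.558, -0.21, 0.803], [0.126, 0.978, 0.168], [-0.82, 0.007, 0.572]]
[ 0.5766 -0.0449  0.211 ]
sil 0.56 695 top x [0.1049 0.1067 0.108 ]
0.1 9 y -0.0152 -0.0122 z -0.0212 -0.018
0.105 111 y -0.0195 -0.0075 z -0.025 -0.0129
0.11 33 y -0.0197 -0.0075 z -0.0255 -0.0126
0.115 7 y -0.0158 -0.0067 z -0.0252 -0.0187
0.12 7 y -0.017 -0.0068 z -0.0252 -0.0187
0.125 115 y -0.024 -0.0026 z -0.0281 -0.0076
0.13 102 y -0.0252 -0.0027 z -0.0298 -0.0073
0.135 23 y -0.0246 -0.0016 z -0.03 -0.0125
0.14 18 y -0.0258 -0.0005 z -0.0305 -0.0101
0.145 212 y -0.03 0.0017 z -0.0342 -0.0012
0.15 10 y -0.0301 0.0017 z -0.034 -0.018
0.155 8 y -0.0294 0.0018 z -0.0347 -0.0115
0.16 6 y -0.019 0.0018 z -0.034 -0.0113
```

>>> apply_moves(
  commands=[
    [[100,-0.0048,-0.0082,-0.0045,0,0,0],[100,-0.0047,-0.0081,-0.0045,0,0,0],[100,0,0,0,0,0,0],[100,0.0084,0.0019,-0.0123,0,0,0],[100,0.0084,0.0019,-0.0123,0,0,0],[100,0.0084,0.0019,-0.0123,0,0,0],[100,0.0084,0.0019,-0.0123,0,0,0],[100,0.0084,0.0019,-0.0123,0,0,0],[100,0,0,0,0,0,0],[100,0,0,0,0,0,0]],
  ],
)

```text
t: 5.65
tcp_pos: [0.5609, -0.0423, 0.1746]
tool_rot: [[0.52, -0.234, 0.821], [0.152, 0.972, 0.181], [-0.841, 0.031, 0.541]]
ft_force: [0.5, 0.9, -0.3]
gripper_width: 0.0576
```

```bash
python3 m.py
```

```text
5.65 [ 0.5609 -0.0423  0.1746] [[0.52, -0.234, 0.821], [0.152, 0.972, 0.181], [-0.841, 0.031, 0.541]]
[ 0.5609 -0.0426  0.1747]
sil 0.87 711 top x [0.0824 0.0842 0.0855]
0.08 59 y -0.0261 -0.0166 z 0.0136 0.0206
0.085 95 y -0.0275 -0.0148 z 0.0109 0.024
0.09 17 y -0.0274 -0.015 z 0.0108 0.0161
0.095 14 y -0.026 -0.0152 z 0.0111 0.0162
0.1 12 y -0.0311 -0.0165 z 0.0116 0.0236
0.105 196 y -0.0334 -0.0107 z 0.0074 0.0286
0.11 35 y -0.0338 -0.0108 z 0.0072 0.0221
0.115 29 y -0.0344 -0.011 z 0.007 0.0162
0.12 142 y -0.0384 -0.0081 z 0.0043 0.0314
0.125 80 y -0.0384 -0.0081 z 0.0032 0.034
0.13 11 y -0.0277 -0.006 z 0.0034 0.0243
0.135 9 y -0.0274 -0.0072 z 0.0035 0.0238
0.14 5 y -0.0252 -0.0062 z 0.0034 0.0229
```

View pics/w3.png

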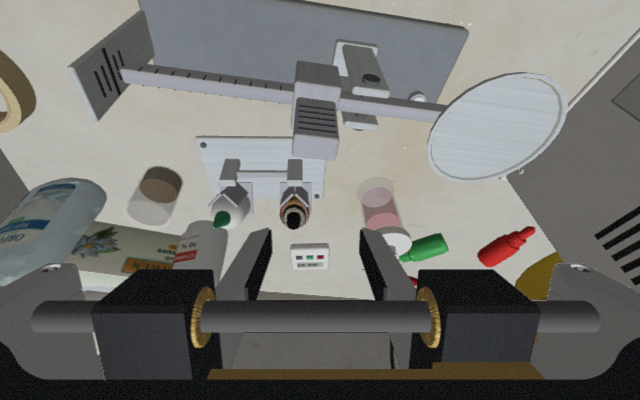

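```bash
python3 - <<'E'
from station import env
s=env.sense();print([round(float(x),1) for x in s["qpos"]],[round(float(x),1) for x in s["qd"]])
E
```

```text
[-85.2, -27.5, 78.7, 134.9, 49.1, 24.5, 62.3] [0.3, 1.2, -0.0, -0.1, 1.1, 0.2, -1.3]
```

>>> apply_moves(
  commands=[
    [[100,-0.004,0.0,0.035,0,0,0],[100,-0.004,0.0,0.035,0,0,0],[100,-0.004,0.0,0.035,0,0,0],[100,-0.004,0,0.035,0,0,0],[100,0,0,0,0,0,0],[100,0,0,0,0,0,0]],
  ],
)

```text
t: 6.25
tcp_pos: [0.5462, -0.0442, 0.3133]
tool_rot: [[0.521, -0.231, 0.822], [0.146, 0.973, 0.181], [-0.841, 0.026, 0.541]]
ft_force: [-0.4, 0.8, -1.9]
gripper_width: 0.057
```

```bash
cat > log.py <<'E'
from station import env
import numpy as np, json
s=env.sense();d=dict(q=[float(x) for x in s["qpos"]],p=[float(x) for x in s["tcp_pos"]],R=np.array(s["tool_rot"]).tolist())
open("log.jsonl","a").write(json.dumps(d)+"\n");print(round(s["t"],2),np.round(d["q"],2).tolist(),np.round(d["p"],4).tolist(),np.round(d["R"],3).tolist())
E
python3 log.py
```

```text
6.25 [-62.51, -27.22, 50.98, 126.11, 26.67, 40.51, 78.63] [0.5462, -0.0442, 0.3133] [[0.521, -0.231, 0.822], [0.146, 0.973, 0.181], [-0.841, 0.026, 0.541]]
```

```bash
cat > fit.py <<'E'
import numpy as np, json, itertools
from scipy.spatial.transform import Rotation as Ro
from scipy.optimize import least_squares
S=[dict(q=[-76.404,24.414,4.234,92.017,-1.954,63.644,-3.845],p=[.2545,.6247,.2048],R=[[-0.0004,0.3772,0.9261],[-0.0012,0.9261,-0.3772],[-1.0,-0.0012,0.0]]),
dict(q=[-85.2,-27.5,78.7,134.9,49.1,24.5,62.3],p=[0.5609,-0.0423,0.1746],R=[[0.52,-0.234,0.821],[0.152,0.972,0.181],[-0.841,0.031,0.541]])]
S+=[json.loads(l) for l in open("log.jsonl")]
TR=np.array([[0,0,1],[0,1,0],[1,0,0]],float); 
def chain(q,sg,off):
    q=np.radians(np.array(q))*sg
    R=Ro.from_euler('z',off); out=[R]
    for i,a in enumerate(q):
        R=R*Ro.from_euler('zyzyzyz'[i],a); out.append(R)
    return out
best=[]
for sg in itertools.product([1,-1],repeat=7):
    if sg[1]!=sg[3]*1 and False: continue
    def res(x):
        r=[]
        for s in S:
            Rf=chain(s["q"],sg,x[0])[-1]*Ro.from_euler('z',x[1])
            # tool x = flange z ; tool frame cols
            T=Ro.from_matrix(np.column_stack([Rf.as_matrix()[:,2],Rf.as_matrix()[:,0],Rf.as_matrix()[:,1]]))
            r+=list((T.inv()*Ro.from_matrix(s["R"])).as_rotvec())
        return r
    b=min((least_squares(res,[o,t]) for o in (0,2,-2) for t in (0,1.6,3.1,-1.6)),key=lambda s:s.cost)
    best.append((b.cost,sg,b.x))
best.sort(key=lambda a:a[0])
for b in best[:4]: print(b)
c,sg,x=best[0]
# linear position fit
def rows(s):
    C=[r.as_matrix() for r in chain(s["q"],sg,x[0])]
    # const z, link after j2/3 z (L1), x offset at frame3, z frame 5 (L2), x frame4, x frame5, x frame6, z frame7
    cols=[np.array([0,0,1.]),C[3][:,2],C[3][:,0],C[4][:,0],C[5][:,2],C[6][:,0],C[7][:,2]]
    return np.column_stack(cols)
A=np.vstack([rows(s) for s in S]);y=np.concatenate([s["p"] for s in S])
L,_,rk,sv=np.linalg.lstsq(A,y,rcond=1e-3);print("L",L.round(4),rk,sv.round(3),"res",(A@L-y).round(4))
E
python3 fit.py
```

```text
(np.float64(4.737695036670275e-06), (-1, -1, -1, -1, -1, -1, -1), array([3.14466386e+00, 3.09480490e-03]))
(np.float64(4.737695036670902e-06), (-1, 1, -1, 1, -1, 1, -1), array([3.07120946e-03, 3.14468746e+00]))
(np.float64(0.1596805914164875), (1, -1, -1, -1, -1, -1, -1), array([-0.54505594, -0.01286101]))
(np.float64(0.15968059141648888), (1, 1, -1, 1, -1, 1, -1), array([2.59653663, 3.12873155]))
L [ 0.342   0.6517  0.013  -0.0074  0.5248 -0.0501  0.4974] 7 [3.36  2.927 0.836 0.512 0.41  0.121 0.055] res [-0.0656  0.0221 -0.0011  0.0068 -0.0076  0.0011 -0.0105  0.0197 -0.0001]
```

>>> apply_moves(
  commands=[
    [[100,0.02,0.0,0.03,0,0,0],[100,0.02,0.0,0.03,0,0,0],[100,0.02,0.0,0.03,0,0,0],[100,0.02,0,0.03,0,0,0],[100,0,0,0,0,0,0]],
  ],
)

```text
t: 6.67
tcp_pos: [0.6294, -0.0421, 0.4369]
tool_rot: [[0.524, -0.234, 0.819], [0.148, 0.972, 0.183], [-0.839, 0.025, 0.544]]
ft_force: [0.7, 0.4, -0.6]
gripper_width: 0.0566
```

```bash
python3 log.py
```

```text
6.67 [-72.34, -23.15, 58.02, 107.5, 21.14, 52.56, 84.4] [0.6294, -0.0421, 0.4369] [[0.524, -0.234, 0.819], [0.148, 0.972, 0.183], [-0.839, 0.025, 0.544]]
```

>>> apply_moves(
  commands=[
    [[100,0.01,0.0,0.0,-1.42,6.85,0],[100,0.01,0,0,-1.42,6.85,0],[100,0.01,0,0,-1.42,6.85,0],[100,0,0,0,0,0,0]],
  ],
)

```text
t: 7.0
tcp_pos: [0.6417, -0.0402, 0.4338]
tool_rot: [[0.357, -0.235, 0.904], [0.122, 0.971, 0.205], [-0.926, 0.038, 0.376]]
ft_force: [0.1, 0.5, -0.0]
gripper_width: 0.0573
```

```bash
python3 log.py
```

```text
7.0 [-91.73, -23.05, 74.13, 97.71, 22.29, 66.81, 83.88] [0.6417, -0.0402, 0.4338] [[0.357, -0.235, 0.904], [0.122, 0.971, 0.205], [-0.926, 0.038, 0.376]]
```

>>> apply_moves(
  commands=[
    [[100,0.0,0.0,0.0,-1.42,6.85,0],[100,0.0,0,0,-1.42,6.85,0],[100,0,0,0,0,0,0]],
  ],
)

```text
t: 7.25
tcp_pos: [0.6263, -0.0364, 0.4389]
tool_rot: [[0.202, -0.233, 0.951], [0.091, 0.971, 0.219], [-0.975, 0.043, 0.217]]
ft_force: [1.3, 1.2, 1.3]
gripper_width: 0.0571
```

```bash
python3 log.py; python3 fit.py
```

```text
7.25 [-104.17, -28.24, 78.47, 90.96, 27.82, 81.79, 78.43] [0.6263, -0.0364, 0.4389] [[0.202, -0.233, 0.951], [0.091, 0.971, 0.219], [-0.975, 0.043, 0.217]]
(np.float64(6.099125600004166e-06), (-1, 1, -1, 1, -1, 1, -1), array([ 1.69038526e-03, -3.13989053e+00]))
(np.float64(6.099125600004248e-06), (-1, -1, -1, -1, -1, -1, -1), array([-3.13990227e+00,  1.70212388e-03]))
(np.float64(0.6276290139859388), (1, 1, 1, 1, 1, 1, 1), array([0.47254949, 6.51390599]))
(np.float64(0.6276290139859391), (1, -1, 1, -1, 1, -1, 1), array([-2.66904316, -2.91087196]))
L [ 0.3452  0.6887 -0.0058  0.0396  0.5212  0.0425  0.5178] 7 [4.743 4.174 1.117 0.595 0.56  0.375 0.177] res [-0.0612  0.0332 -0.0148  0.0034 -0.01    0.0041 -0.0108  0.0175 -0.0025
  0.0078  0.022   0.0051 -0.0047  0.0065  0.0033 -0.0184 -0.0152  0.0048]
```

```bash
cat >> fit.py <<'E'
print("----")
names=["wz"]+[f"{a}{i}" for i in range(1,8) for a in "xyz"]
def allc(s):
    C=[r.as_matrix() for r in chain(s["q"],sg,x[0])]
    d={"wz":np.array([0,0,1.]),"wx":np.array([1.,0,0]),"wy":np.array([0,1.,0])}
    for i in range(1,8):
        for k,a in enumerate("xyz"): d[f"{a}{i}"]=C[i][:,k]
    return d
D=[allc(s) for s in S]
base=["wz","z3","z5","z7"]
def f(names):
    A=np.vstack([np.column_stack([d[n] for n in names]) for d in D]); L,_,rk,_=np.linalg.lstsq(A,y,rcond=1e-4); return np.sqrt(np.mean((A@L-y)**2)),L,rk
opt=["x1","x2","x3","x4","x5","x6","x7","y1","y2","y4","y6","y7","wx","wy"]
out=[]
for n in (0,1,2,3,4):
    o=sorted(((f(base+list(k))[0],k) for k in itertools.combinations(opt,n)))[:4]
    for r,k in o: print(n,round(r,5),k,f(base+list(k))[1].round(4))
E
python3 fit.py | sed -n '/----/,$p'
```

```text
----
0 0.02084 () [0.2774 0.6463 0.4842 0.465 ]
1 0.00446 ('y4',) [ 0.3306  0.5301  0.5073  0.3803 -0.0612]
1 0.00597 ('y2',) [ 0.222   0.5995  0.4733  0.3596 -0.0611]
1 0.00597 ('y1',) [ 0.222   0.5995  0.4733  0.3596 -0.0611]
1 0.00745 ('y6',) [ 0.2788  0.515   0.5181  0.3313 -0.0629]
2 0.00035 ('y2', 'y4') [ 0.284   0.5545  0.4931  0.3653 -0.0281 -0.037 ]
2 0.00035 ('y1', 'y4') [ 0.284   0.5545  0.4931  0.3653 -0.0281 -0.037 ]
2 0.00329 ('x3', 'y4') [ 0.3165  0.5139  0.4913  0.3531  0.0251 -0.0642]
2 0.00363 ('y4', 'y7') [ 0.3019  0.5434  0.5022  0.3711 -0.0534 -0.0129]
3 0.00021 ('y2', 'y4', 'y6') [ 0.2836  0.5526  0.4941  0.3634 -0.0273 -0.0356 -0.0025]
3 0.00021 ('y1', 'y4', 'y6') [ 0.2836  0.5526  0.4941  0.3634 -0.0273 -0.0356 -0.0025]
3 0.00032 ('y1', 'y4', 'wy') [ 0.2835  0.5542  0.4936  0.3645 -0.0282 -0.0365 -0.0007]
3 0.00032 ('y2', 'y4', 'wy') [ 0.2835  0.5542  0.4936  0.3645 -0.0282 -0.0365 -0.0007]
4 0.00018 ('y2', 'y4', 'y6', 'wx') [ 0.2845  0.552   0.4946  0.3636 -0.0276 -0.0359 -0.0027 -0.001 ]
4 0.00018 ('y1', 'y4', 'y6', 'wx') [ 0.2845  0.552   0.4946  0.3636 -0.0276 -0.0359 -0.0027 -0.001 ]
4 0.00019 ('y2', 'y4', 'y6', 'wy') [ 2.834e-01  5.526e-01  4.943e-01  3.631e-01 -2.740e-02 -3.540e-02
 -2.300e-03 -4.000e-04]
4 0.00019 ('y1', 'y4', 'y6', 'wy') [ 2.834e-01  5.526e-01  4.943e-01  3.631e-01 -2.740e-02 -3.540e-02
 -2.300e-03 -4.000e-04]
```

```bash
cat > kin.py <<'E'
import numpy as np
from scipy.spatial.transform import Rotation as Ro
from scipy.optimize import least_squares
SG=np.array([-1,1,-1,1,-1,1,-1]);LO=np.array([-163.25,-28.42,-70.27,12.13,-58.53,9.26,-156.51]);HI=np.array([163.25,122.38,78.77,141.07,238.53,117.41,156.51])
L=[.284,.5545,.4931,.3653,-.0281,-.037]
def fk(q):
    a=np.radians(np.asarray(q))*SG; R=Ro.identity();C=[]
    for i in range(7):
        R=R*Ro.from_euler('zyzyzyz'[i],a[i]);C.append(R.as_matrix())
    p=np.array([0,0,L[0]])+C[0][:,1]*L[4]+C[2][:,2]*L[1]+C[3][:,1]*L[5]+C[4][:,2]*L[2]+C[6][:,2]*L[3]
    F=(Ro.from_matrix(C[6])*Ro.from_euler('z',np.pi)).as_matrix()
    return p,np.column_stack([F[:,2],F[:,0],F[:,1]])
def err(q,p,R):
    P,Q=fk(q); return np.r_[(P-p)*10,2*Ro.from_matrix(R.T@Q).as_rotvec()]
def ik(p,R,q0,reg=0.002,marg=1.0):
    q0=np.clip(q0,LO+marg,HI-marg)
    f=lambda q:np.r_[err(q,p,R),reg*np.radians(q-q0)]
    s=least_squares(f,q0,bounds=(LO+marg,HI-marg),x_scale=50.)
    return s.x,np.linalg.norm(err(s.x,p,R))
def tool(tilt,yaw,flip=1):
    "tool x down, tilted forward by tilt along azimuth yaw; jaws = horizontal perpendicular"
    t,y=np.radians([tilt,yaw]); x=np.array([np.sin(t)*np.cos(y),np.sin(t)*np.sin(y),-np.cos(t)]); Y=flip*np.array([-np.sin(y),np.cos(y),0]); return np.column_stack([x,Y,np.cross(x,Y)])
E
cat > t1.py <<'E'
from kin import *
rng=np.random.default_rng(0)
c=np.array([.653,-.0415,.0728])
for tilt in (35,28,22,18,10,0):
  for flip in (1,-1):
    R=tool(tilt,11.7,flip); sols=[]
    p=c+R[:,0]*.016
    for k in range(40):
        q0=rng.uniform(LO,HI); q0[1]=rng.uniform(-25,60)
        q,e=ik(p,R,q0,1e-4,2.0)
        if e<2e-3: sols.append(q)
    print(tilt,flip,len(sols))
    seen=[]
    for q in sorted(sols,key=lambda q:abs(q[2])):
        if all(np.abs(q-z).max()>25 for z in seen): seen.append(q)
    for q in seen[:5]: print("   ",q.round(0).tolist())
E
python3 t1.py
cat > t2.py <<'E'
import numpy as np
X=np.load("X2.npy").reshape(-1,3);X=X[~np.isnan(X[:,0])]
c=np.array([.653,-.0415,.0728]);y=np.radians(11.7)
for lean in (35,):
    l=np.radians(lean);u=np.array([-np.sin(l)*np.cos(y),-np.sin(l)*np.sin(y),np.cos(l)]);n=np.array([-np.sin(y),np.cos(y),0]);w=np.cross(n,u)
    if w[2]<0:w=-w
    Q=np.column_stack([(X-c)@u,(X-c)@n,(X-c)@w])*1000
    for s0 in range(-50,56,10):
        for l0 in (-28,-22,-19,-16,16,19,22):
            m=(Q[:,0]>=s0)&(Q[:,0]<s0+10)&(Q[:,1]>=l0)&(Q[:,1]<l0+3)&(Q[:,2]>-45)
            if m.sum(): print(s0,l0,m.sum(),Q[m,2].min().round(1),Q[m,2].max().round(1),end=" | ")
        print()
E
python3 t2.py
```

```text
35 1 15
    [40.0, 30.0, -45.0, 125.0, 105.0, 11.0, 5.0]
35 -1 0
28 1 19
    [29.0, 27.0, -33.0, 121.0, 46.0, 11.0, 60.0]
    [49.0, 37.0, -61.0, 120.0, 73.0, 26.0, 40.0]
28 -1 18
    [29.0, 27.0, -33.0, 121.0, 46.0, 11.0, -120.0]
    [54.0, 42.0, -68.0, 120.0, 78.0, 33.0, -142.0]
22 1 19
    [1.0, 24.0, -1.0, 119.0, -15.0, 16.0, 116.0]
    [15.0, 25.0, -18.0, 118.0, 11.0, 17.0, 92.0]
    [-26.0, 28.0, 32.0, 120.0, -56.0, 23.0, 153.0]
    [37.0, 31.0, -46.0, 116.0, 46.0, 25.0, 62.0]
22 -1 26
    [-1.0, 24.0, 1.0, 119.0, -18.0, 16.0, -62.0]
    [15.0, 25.0, -18.0, 118.0, 10.0, 17.0, -87.0]
    [-23.0, 27.0, 29.0, 120.0, -53.0, 22.0, -30.0]
    [32.0, 29.0, -38.0, 117.0, 38.0, 22.0, -111.0]
    [52.0, 43.0, -68.0, 116.0, 67.0, 39.0, -132.0]
18 1 25
    [-2.0, 25.0, 2.0, 116.0, -12.0, 22.0, 112.0]
    [19.0, 27.0, -24.0, 114.0, 18.0, 24.0, 86.0]
    [-22.0, 28.0, 27.0, 117.0, -40.0, 26.0, 137.0]
    [44.0, 38.0, -58.0, 113.0, 53.0, 37.0, 58.0]
18 -1 25
    [-1.0, 25.0, 2.0, 116.0, -11.0, 22.0, -69.0]
    [17.0, 26.0, -22.0, 115.0, 15.0, 23.0, -92.0]
    [-22.0, 28.0, 28.0, 117.0, -41.0,
[... 725 characters left out ...]
, 64.0]
0 -1 16
    [-1.0, 31.0, -2.0, 101.0, 1.0, 47.0, -81.0]
    [-20.0, 34.0, 25.0, 103.0, -19.0, 48.0, -65.0]
    [18.0, 34.0, -27.0, 100.0, 19.0, 51.0, -96.0]
    [40.0, 47.0, -63.0, 99.0, 46.0, 64.0, -116.0]
-50 -28 2 -43.8 -43.8 | -50 -22 2 -43.8 -43.8 | -50 -19 8 -43.8 -17.1 | -50 -16 9 -43.9 -14.1 | -50 16 20 -44.0 11.8 | -50 19 8 -44.0 -19.8 | -50 22 5 -44.0 -41.5 | 
-40 16 3 -13.5 -3.3 | 
-30 -28 14 -43.5 -36.3 | -30 -22 13 -43.5 -36.4 | -30 -19 19 -43.6 -36.5 | -30 -16 16 -43.5 -13.2 | 
-20 -22 1 -40.2 -40.2 | -20 -19 1 -39.0 -39.0 | -20 -16 3 -42.5 -12.5 | -20 16 3 -5.6 0.6 | 
-10 -16 1 -13.0 -13.0 | -10 16 3 1.1 1.3 | 
0 -16 20 -7.6 6.2 | 0 16 1 1.6 1.6 | 
10 -16 6 -13.5 1.1 |
```

```bash
cat > sim.py <<'E'
from kin import *
import json
def jac(q):
    p,R=fk(q);J=np.zeros((6,7))
    for i in range(7):
        d=np.array(q,float);d[i]+=.01;P,Q=fk(d);J[:3,i]=(P-p)/np.radians(.01);J[3:,i]=Ro.from_matrix(Q@R.T).as_rotvec()/np.radians(.01)
    return J
MID=(LO+HI)/2
HOME=np.array([-76.404,24.414,4.234,92.017,-1.954,63.644,-3.845])
def step(q,p,R,lam=.02,w=1.0,k=0.0,post=HOME,iters=1):
    for _ in range(iters):
        P,Q=fk(q);e=np.r_[p-P,w*Ro.from_matrix(R@Q.T).as_rotvec()];J=jac(q);J[3:]*=w
        Jp=J.T@np.linalg.inv(J@J.T+lam**2*np.eye(6))
        dq=Jp@e+(np.eye(7)-Jp@J)@(k*np.radians(post-q))
        q=np.clip(q+np.degrees(dq),LO,HI)
    return q
def run(q,rows,sub=4,**kw):
    q=np.array(q,float);p,R=fk(q)
    for r in rows:
        for s in range(sub):
            p=p+np.array(r[1:4])/sub; R=Ro.from_rotvec(np.radians(r[4:7])/sub).as_matrix()@R
            q=step(q,p,R,**kw)
    return q
if __name__=="__main__":
    q5=[-85.2,-27.5,78.7,134.9,49.1,24.5,62.3]
    q6=[-62.51,-27.22,50.98,126.11,26.67,40.51,78.63];q67=[-72.34,-23.15,58.02,107.5,21.14,52.56,84.4];q70=[-91.73,-23.05,74.13,97.71,22.29,66.81,83.88]
    A=[[0,-.0037,0,.0347,0,0,0]]*4+[[0]*7]*2
    B=[[0,.0208,0,.031,0,0,0]]*4+[[0]*7]
    C=[[0,.004,0,0,-1.42*.5,6.85*.5,0]]*3+[[0]*7]
    S0=[[0,0,0,.04,0,0,0]]*5+[[0,.0133,-.0342,0,0,0,6.78]]*5+[[0,.0133,-.0342,0,0,0,0]]*10+[[0,.0133,-.0342,0,1.42,-6.85,0]]*5
    for k,post in ((0,HOME),(.02,HOME),(.1,HOME),(.02,MID),(.1,MID)):
        print(k,"HOME" if post is HOME else "MID")
        for q,rw,t in ((q5,A,q6),(q6,B,q67),(q67,C,q70)):
            print("   ",run(q,rw,k=k,post=post).round(0).tolist(),np.round(t).tolist())
        for n in (10,20,25): print("   start",n,run(HOME,S0[:n],k=k,post=post).round(0).tolist())
E
python3 sim.py
```

```text
0 HOME
    [-65.0, -28.0, 52.0, 126.0, 30.0, 42.0, 76.0] [-63.0, -27.0, 51.0, 126.0, 27.0, 41.0, 79.0]
    [-72.0, -23.0, 58.0, 107.0, 21.0, 53.0, 85.0] [-72.0, -23.0, 58.0, 108.0, 21.0, 53.0, 84.0]
    [-88.0, -18.0, 76.0, 98.0, 16.0, 64.0, 89.0] [-92.0, -23.0, 74.0, 98.0, 22.0, 67.0, 84.0]
   start 10 [-66.0, 6.0, 5.0, 91.0, -1.0, 83.0, 41.0]
   start 20 [-47.0, -4.0, 24.0, 102.0, 2.0, 82.0, 78.0]
   start 25 [-41.0, -26.0, 32.0, 121.0, 15.0, 47.0, 88.0]
0.02 HOME
    [-66.0, -28.0, 52.0, 126.0, 30.0, 42.0, 75.0] [-63.0, -27.0, 51.0, 126.0, 27.0, 41.0, 79.0]
    [-74.0, -25.0, 59.0, 107.0, 24.0, 54.0, 82.0] [-72.0, -23.0, 58.0, 108.0, 21.0, 53.0, 84.0]
    [-89.0, -20.0, 74.0, 98.0, 19.0, 65.0, 86.0] [-92.0, -23.0, 74.0, 98.0, 22.0, 67.0, 84.0]
   start 10 [-66.0, 6.0, 5.0, 91.0, -1.0, 83.0, 41.0]
   start 20 [-51.0, -5.0, 27.0, 102.0, 2.0, 83.0, 78.0]
   start 25 [-48.0, -28.0, 35.0, 121.0, 22.0, 49.0, 81.0]
0.1 HOME
    [-66.0, -28.0, 52.0, 126.0, 32.0, 43.0, 74.0] [-63.0, -27.0, 51.0, 126.0, 27.0, 41.0, 79.0]
    [-78.0, -28.0, 59.0, 107.0, 29.0, 56.0, 78.0] [-72.0, -23.0, 58.0,
[... 517 characters left out ...]
0, 22.0, 67.0, 84.0] [-92.0, -23.0, 74.0, 98.0, 22.0, 67.0, 84.0]
   start 10 [-41.0, 8.0, -23.0, 90.0, 3.0, 83.0, 37.0]
   start 20 [-14.0, -2.0, -7.0, 100.0, -0.0, 82.0, 80.0]
   start 25 [-15.0, -19.0, 16.0, 120.0, -3.0, 44.0, 105.0]
0.1 MID
    [-68.0, -28.0, 52.0, 126.0, 33.0, 44.0, 73.0] [-63.0, -27.0, 51.0, 126.0, 27.0, 41.0, 79.0]
    [-80.0, -28.0, 59.0, 107.0, 31.0, 57.0, 76.0] [-72.0, -23.0, 58.0, 108.0, 21.0, 53.0, 84.0]
    [-95.0, -28.0, 69.0, 98.0, 33.0, 72.0, 75.0] [-92.0, -23.0, 74.0, 98.0, 22.0, 67.0, 84.0]
   start 10 [-18.0, 12.0, -51.0, 89.0, 9.0, 84.0, 32.0]
   start 20 [-12.0, -2.0, -9.0, 100.0, -0.0, 82.0, 80.0]
   start 25 [-32.0, -23.0, 27.0, 121.0, 8.0, 45.0, 94.0]
```

```bash
nproc; cat > search.py <<'E'
from sim import *
import sys
from multiprocessing import Pool
Q0=np.array([-104.17,-28.24,78.47,90.96,27.82,81.79,78.43])
def interp(q,wps,sub=1,step_mm=25,step_deg=5,log=None):
    q=np.array(q,float);p,R=fk(q);mj=9e9;maxe=0
    for (P,tilt,yaw) in wps:
        R2=tool(tilt,yaw);rv=Ro.from_matrix(R2@R.T).as_rotvec();dp=np.array(P)-p
        n=int(max(np.linalg.norm(dp)*1000/step_mm,np.degrees(np.linalg.norm(rv))/step_deg))+1
        for i in range(n):
            p=p+dp/n;R=Ro.from_rotvec(rv/n).as_matrix()@R
            q1=step(q,p,R,lam=.02)
            mj=min(mj,1);maxe=max(maxe,np.abs(q1-q).max());q=q1
        if log is not None: log.append((n,q.round(1).tolist(),np.round(fk(q)[0]-P,4).tolist()))
    return q,maxe
def one(seed):
    rng=np.random.default_rng(seed)
    n=rng.integers(1,4)
    w=[((rng.uniform(.5,.82),rng.uniform(-.3,.3),rng.uniform(.3,.5)),rng.uniform(-30,35),rng.uniform(-60,80)) for _ in range(n)]
    w=w+[((.575,-.058,.30),18,11.7)]
    q,m=interp(Q0,w)
    p,R=fk(q);e=np.linalg.norm(p-w[-1][0])
    return (abs(q[2])+abs(q[0])+ (100 if q[1]<5 else 0)+e*2000+max(0,m-8)*10,m,q,w)
if __name__=="__main__":
    with Pool() as P: out=P.map(one,range(int(sys.argv[1])))
    out.sort(key=lambda a:a[0])
    for o in out[:6]: print(round(o[0]),round(o[1],1),o[2].round(0).tolist(),[(np.round(a,2).tolist(),round(b),round(c)) for a,b,c in o[3]])
E
time python3 search.py 600
```

```text
4
174 8.9 [-31.0, -0.0, 33.0, 113.0, -5.0, 50.0, 107.0] [([0.5, 0.18, 0.37], 33, -38), ([0.68, 0.22, 0.33], -14, -35), ([0.67, 0.15, 0.37], 10, 42), ([0.57, -0.06, 0.3], 18, 12)]
221 7.3 [-59.0, -3.0, 61.0, 114.0, -2.0, 50.0, 105.0] [([0.62, -0.05, 0.37], 29, -38), ([0.54, 0.13, 0.32], -25, 71), ([0.61, -0.24, 0.39], 24, -11), ([0.57, -0.06, 0.3], 18, 12)]
223 10.2 [-48.0, -2.0, 50.0, 114.0, -4.0, 50.0, 106.0] [([0.55, 0.0, 0.43], 20, -45), ([0.76, 0.28, 0.35], -17, -13), ([0.57, -0.06, 0.3], 18, 12)]
230 8.3 [-62.0, -3.0, 64.0, 114.0, -2.0, 50.0, 105.0] [([0.77, 0.15, 0.37], 9, -33), ([0.55, 0.0, 0.41], 35, 78), ([0.57, -0.06, 0.3], 18, 12)]
230 6.2 [-64.0, -4.0, 65.0, 114.0, -1.0, 50.0, 104.0] [([0.53, -0.29, 0.48], 20, -1), ([0.51, -0.01, 0.46], 10, -7), ([0.66, -0.07, 0.34], 22, -19), ([0.57, -0.06, 0.3], 18, 12)]
236 10.1 [-56.0, -2.0, 58.0, 114.0, -3.0, 50.0, 105.0] [([0.51, 0.17, 0.41], 25, -30), ([0.57, -0.1, 0.31], -1, -45), ([0.57, -0.06, 0.3], 18, 12)]
real	0m7.666s
user	0m29.459s
sys	0m0.062s
```

```bash
sed -i 's/(100 if q\[1\]<5 else 0)/(100 if q[1]<-10 else 0)/' search.py; time python3 search.py 12000
```

```text
15 7.2 [-6.0, 1.0, 8.0, 112.0, -6.0, 50.0, 107.0] [([0.5, -0.15, 0.45], 15, -45), ([0.52, 0.25, 0.33], -28, -30), ([0.73, -0.3, 0.49], -27, 78), ([0.57, -0.06, 0.3], 18, 12)]
18 9.4 [1.0, 1.0, 1.0, 112.0, -5.0, 50.0, 107.0] [([0.65, 0.08, 0.49], 30, -38), ([0.74, 0.2, 0.36], 2, 75), ([0.66, -0.13, 0.36], 30, 60), ([0.57, -0.06, 0.3], 18, 12)]
28 5.9 [-12.0, 1.0, 15.0, 112.0, -6.0, 50.0, 107.0] [([0.56, -0.18, 0.47], 35, -45), ([0.63, 0.2, 0.42], -1, -54), ([0.69, -0.18, 0.48], -24, 80), ([0.57, -0.06, 0.3], 18, 12)]
48 10.7 [-8.0, 1.0, 10.0, 112.0, -6.0, 49.0, 107.0] [([0.52, 0.16, 0.47], 32, -16), ([0.56, 0.1, 0.42], -2, -51), ([0.68, -0.26, 0.38], 30, 55), ([0.57, -0.06, 0.3], 18, 12)]
51 7.4 [-24.0, 0.0, 26.0, 113.0, -6.0, 50.0, 107.0] [([0.53, 0.12, 0.43], 24, -48), ([0.81, 0.07, 0.38], 26, -26), ([0.8, -0.14, 0.36], -1, 47), ([0.57, -0.06, 0.3], 18, 12)]
54 8.8 [-21.0, 0.0, 24.0, 113.0, -6.0, 50.0, 107.0] [([0.5, 0.15, 0.33], 9, -49), ([0.65, -0.24, 0.47], -26, 78), ([0.57, -0.06, 0.3], 18, 12)]
real	2m48.440s
user	10m39.433s
sys	0m0.154s
```

```bash
cat > seg.py <<'E'
import sys,json
from search import *
from station import env
def seg(P,R2,grip,mm=25,deg=5,sim=True):
    s=env.sense();q=np.array(s["qpos"]);p=np.array(s["tcp_pos"]);R=np.array(s["tool_rot"])
    rv=Ro.from_matrix(R2@R.T).as_rotvec(degrees=True);dp=np.array(P)-p
    n=int(np.ceil(max(np.linalg.norm(dp)*1000/mm,np.abs(rv).max()/deg)))
    row=[grip]+(dp/n).round(4).tolist()+(rv/n).round(2).tolist()
    mx=0;pp,RR=p.copy(),R.copy();p0,R0=fk(q)
    for i in range(n):
        p0=p0+dp/n;R0=Ro.from_rotvec(np.radians(rv/n)).as_matrix()@R0
        q1=step(q,p0,R0);mx=max(mx,np.abs(q1-q).max());q=q1
    print("t",round(s["t"],2),"rows",n,row,"sim end",q.round(0).tolist(),"maxstep",round(mx,1),"err",(fk(q)[0]-p0).round(4).tolist())
if __name__=="__main__":
    a=[float(v) for v in sys.argv[1:]]
    seg(a[:3],tool(a[3],a[4]),a[5],*(a[6:8] if len(a)>6 else ()))
E
python3 seg.py .56 -.18 .47 35 -45 100
python3 - <<'E'
from search import *
lg=[];interp(Q0,[((0.56,-0.18,0.47),35,-45),((0.63,0.2,0.42),-1,-54),((0.69,-0.18,0.48),-24,80),((.575,-.058,.3),18,11.7)],log=lg)
for l in lg: print(l)
E
```

```text
t 7.25 rows 12 [100.0, -0.0055, -0.012, 0.0026, -0.73, -1.82, -4.85] sim end [-57.0, -17.0, 41.0, 108.0, 44.0, 71.0, 20.0] maxstep 5.7 err [0.0002, 0.0001, 0.0003]
(13, [-57.5, -17.4, 41.0, 107.7, 44.2, 71.6, 19.6], [0.0001, 0.0, 0.0002])
(16, [-54.5, 21.6, 46.5, 77.7, -16.4, 87.6, 26.8], [-0.0001, -0.0, -0.0004])
(27, [-15.1, 24.1, 20.3, 65.0, 15.9, 94.7, 156.5], [-0.0001, 0.0004, 0.0003])
(16, [-12.6, 0.6, 14.9, 112.2, -5.8, 49.9, 107.0], [-0.0003, -0.0003, 0.0003])
```

>>> apply_moves(
  commands=[
    [[100,-0.0055,-0.012,0.0026,-0.73,-1.82,-4.85],[100,-0.0055,-0.012,0.0026,-0.73,-1.82,-4.85],[100,-0.0055,-0.012,0.0026,-0.73,-1.82,-4.85],[100,-0.0055,-0.012,0.0026,-0.73,-1.82,-4.85],[100,-0.0055,-0.012,0.0026,-0.73,-1.82,-4.85],[100,-0.0055,-0.012,0.0026,-0.73,-1.82,-4.85],[100,-0.0055,-0.012,0.0026,-0.73,-1.82,-4.85],[100,-0.0055,-0.012,0.0026,-0.73,-1.82,-4.85],[100,-0.0055,-0.012,0.0026,-0.73,-1.82,-4.85],[100,-0.0055,-0.012,0.0026,-0.73,-1.82,-4.85]],
  ],
)

```text
t: 8.08
tcp_pos: [0.572, -0.1622, 0.4617]
tool_rot: [[0.414, 0.586, 0.696], [-0.32, 0.81, -0.491], [-0.852, -0.02, 0.523]]
ft_force: [0.6, -0.0, 0.4]
gripper_width: 0.0571
```

>>> apply_moves(
  commands=[
    [[100,-0.0055,-0.012,0.0026,-0.73,-1.82,-4.85],[100,-0.0055,-0.012,0.0026,-0.73,-1.82,-4.85],[100,0,0,0,0,0,0]],
  ],
)

```text
t: 8.33
tcp_pos: [0.5607, -0.1862, 0.4665]
tool_rot: [[0.404, 0.715, 0.571], [-0.412, 0.699, -0.584], [-0.817, 0.001, 0.577]]
ft_force: [0.3, 0.1, -1.2]
gripper_width: 0.0572
```

```bash
python3 log.py; python3 seg.py .63 .2 .42 -1 -54 100
```

```text
8.33 [-56.58, -16.93, 41.22, 107.95, 44.15, 70.74, 19.57] [0.5607, -0.1862, 0.4665] [[0.404, 0.715, 0.571], [-0.412, 0.699, -0.584], [-0.817, 0.001, 0.577]]
t 8.33 rows 16 [100.0, 0.0043, 0.0241, -0.0029, 1.73, 1.46, -0.5] sim end [-54.0, 21.0, 46.0, 78.0, -16.0, 88.0, 27.0] maxstep 4.3 err [-0.0002, -0.0, -0.0004]
```

>>> apply_moves(
  commands=[
    [[100,0.0043,0.0241,-0.0029,1.73,1.46,-0.5],[100,0.0043,0.0241,-0.0029,1.73,1.46,-0.5],[100,0.0043,0.0241,-0.0029,1.73,1.46,-0.5],[100,0.0043,0.0241,-0.0029,1.73,1.46,-0.5],[100,0.0043,0.0241,-0.0029,1.73,1.46,-0.5],[100,0.0043,0.0241,-0.0029,1.73,1.46,-0.5],[100,0.0043,0.0241,-0.0029,1.73,1.46,-0.5],[100,0.0043,0.0241,-0.0029,1.73,1.46,-0.5],[100,0.0043,0.0241,-0.0029,1.73,1.46,-0.5],[100,0.0043,0.0241,-0.0029,1.73,1.46,-0.5]],
  ],
)

```text
t: 9.17
tcp_pos: [0.606, 0.0572, 0.4385]
tool_rot: [[0.149, 0.772, 0.618], [-0.156, 0.636, -0.756], [-0.976, 0.016, 0.216]]
ft_force: [-0.5, 0.7, 0.2]
gripper_width: 0.0573
```

>>> apply_moves(
  commands=[
    [[100,0.0043,0.0241,-0.0029,1.73,1.46,-0.5],[100,0.0043,0.0241,-0.0029,1.73,1.46,-0.5],[100,0.0043,0.0241,-0.0029,1.73,1.46,-0.5],[100,0.0043,0.0241,-0.0029,1.73,1.46,-0.5],[100,0.0043,0.0241,-0.0029,1.73,1.46,-0.5],[100,0.0043,0.0241,-0.0029,1.73,1.46,-0.5],[100,0,0,0,0,0,0]],
  ],
)

```text
t: 9.75
tcp_pos: [0.6323, 0.2042, 0.4191]
tool_rot: [[-0.008, 0.805, 0.593], [0.019, 0.593, -0.805], [-1.0, 0.004, -0.02]]
ft_force: [0.3, 0.2, -0.9]
gripper_width: 0.057
```

```bash
python3 log.py; cat > s2.py <<'E'
import search; from search import *
import json
Q=json.loads(open("log.jsonl").read().split("\n")[-2])["q"]
def two(seed):
    rng=np.random.default_rng(seed); n=rng.integers(0,3)
    w=[((rng.uniform(.5,.75),rng.uniform(-.3,.3),rng.uniform(.3,.5)),rng.uniform(-30,35),rng.uniform(-60,80)) for _ in range(n)]
    w=w+[((.575,-.058,.30),18,11.7)]
    lg=[];q,m=interp(Q,w,log=lg);e=np.linalg.norm(fk(q)[0]-w[-1][0])
    mj=max(abs(l[1][6]) for l in lg)
    return (abs(q[2])+abs(q[0])+e*2000+max(0,m-5.9)*20+max(0,mj-145)*10+sum(l[0] for l in lg)/2,m,q,w,sum(l[0] for l in lg))
with Pool() as P: out=P.map(two,range(3000))
out.sort(key=lambda a:a[0])
for o in out[:5]: print(round(o[0]),round(o[1],1),o[4],o[2].round(0).tolist(),[(np.round(a,2).tolist(),round(b),round(c)) for a,b,c in o[3]])
E
python3 s2.py
```

```text
9.75 [-54.32, 21.81, 46.26, 77.43, -16.74, 87.51, 27.05] [0.6323, 0.2042, 0.4191] [[-0.008, 0.805, 0.593], [0.019, 0.593, -0.805], [-1.0, 0.004, -0.02]]
69 5.8 35 [-24.0, 0.0, 27.0, 113.0, -6.0, 50.0, 107.0] [([0.7, 0.17, 0.4], -20, -22), ([0.71, -0.11, 0.37], -24, 49), ([0.57, -0.06, 0.3], 18, 12)]
70 5.1 43 [-23.0, 0.0, 25.0, 113.0, -6.0, 50.0, 107.0] [([0.72, -0.26, 0.43], -3, -39), ([0.7, -0.26, 0.41], 16, 19), ([0.57, -0.06, 0.3], 18, 12)]
71 5.8 36 [-25.0, -0.0, 27.0, 113.0, -6.0, 50.0, 107.0] [([0.62, -0.12, 0.38], -24, 50), ([0.61, -0.02, 0.36], 7, 43), ([0.57, -0.06, 0.3], 18, 12)]
71 5.7 36 [-24.0, -0.0, 26.0, 113.0, -6.0, 50.0, 107.0] [([0.63, -0.24, 0.33], -19, 15), ([0.59, -0.15, 0.5], -2, 33), ([0.57, -0.06, 0.3], 18, 12)]
71 6.1 34 [-23.0, -0.0, 25.0, 113.0, -6.0, 50.0, 107.0] [([0.56, -0.23, 0.41], -28, 21), ([0.56, -0.08, 0.45], 21, 25), ([0.57, -0.06, 0.3], 18, 12)]
```

```bash
cat > plan.py <<'E'
from search import *
import json
c=np.array([.6535,-.0412,.0728]);yaw=11.7;lean=35;tau=18
l,y=np.radians([lean,yaw]);u=np.array([-np.sin(l)*np.cos(y),-np.sin(l)*np.sin(y),np.cos(l)]);n=np.array([-np.sin(y),np.cos(y),0]);w=np.cross(n,u)
w=w if w[2]>0 else -w
R=tool(tau,yaw);g=c+.004*u+.005*w;G=g+.0188*R[:,0]
pre=G-.10*R[:,0]
lift=G+.10*u
# placing: rotate about n by +35
Rot=Ro.from_rotvec(np.radians(lean)*n).as_matrix()
off=Rot@(G-c)   # TCP rel bottle centre when upright
pan=np.array([.495,.072]);
def place(foot,pan=pan): return np.array([*pan,foot+.051])+off
if __name__=="__main__":
    print("pre",pre.round(4),"G",G.round(4),"lift",lift.round(4),"place",place(.107).round(4),"Rot check",(Rot@u).round(3))
    Q=json.loads(open("log.jsonl").read().split("\n")[-2])["q"]
    mid=(np.array([.60,-.05,.33]))
    for pre0 in ([],[((.70,.17,.40),-20,-22),((.71,-.11,.37),-24,49)],[((.63,.05,.40),0,11.7)]):
        w_=pre0+[(pre+[0,0,.1],tau,yaw),(pre,tau,yaw),(G,tau,yaw),(lift,tau,yaw),(lift+[-.03,.03,.12],0,yaw),(place(.18),tau-lean,yaw),(place(.106),tau-lean,yaw),(place(.106)+[.08,0,.2],tau-lean,yaw),((.50,-.057,.3),0,5),((.50,-.057,.3),0,-85),((.505,-.06,.12),0,-85),((.51,-.13,.12),0,-85)]
        lg=[];q,m=interp(Q,w_,log=lg);print("max",m)
        for a in lg: print(a)
E
python3 plan.py
```

```text
pre [ 0.6307 -0.0459  0.1562] G [ 0.661  -0.0397  0.0611] lift [ 0.6048 -0.0513  0.143 ] place [0.4945 0.0719 0.144 ] Rot check [-0. -0.  1.]
max 9.23604287159921
(14, [-34.3, 9.4, 39.3, 110.8, -14.8, 45.2, 114.3], [-0.0004, -0.0004, 0.0005])
(5, [-28.6, 16.9, 34.7, 116.7, -25.6, 34.3, 124.5], [-0.0005, -0.0005, 0.0])
(4, [-20.3, 27.0, 25.3, 116.4, -37.1, 25.4, 134.3], [-0.0008, -0.0003, -0.0004])
(4, [-28.4, 15.7, 34.7, 120.4, -26.6, 31.8, 126.5], [-0.0005, -0.0006, -0.0012])
(6, [-39.0, 14.6, 42.0, 103.0, -10.6, 66.3, 108.1], [-0.0006, -0.0003, 0.0006])
(6, [-44.9, 21.5, 38.6, 103.1, -11.9, 77.4, 99.8], [-0.0003, -0.0004, 0.0003])
(3, [-43.0, 26.5, 36.8, 107.0, -15.0, 69.4, 102.4], [-0.0005, -0.0005, 0.0001])
(9, [-40.5, 24.7, 39.8, 83.3, -12.5, 94.3, 101.5], [-0.0007, -0.0001, 0.0001])
(7, [-43.1, 3.0, 44.7, 108.6, -2.3, 69.3, 97.4], [-0.0, 0.0009, -0.0006])
(18, [-47.3, 3.0, 49.3, 108.7, -2.5, 69.3, 7.8], [0.0001, -0.0001, -0.0])
(8, [-37.9, 19.2, 45.2, 119.9, -18.3, 47.8, 23.1], [-0.0006, -0.0007, -0.0])
(3, [-29.3, 21.1, 44.9, 117.8, -19.8, 48.7, 32.0], [-0.0006, -0.0001, 0.0])
[... 1451 characters left out ...]
(5, [-26.6, 15.3, 32.5, 120.2, -25.2, 31.6, 125.2], [-0.0003, -0.0004, -0.0008])
(6, [-36.8, 14.2, 39.3, 102.9, -9.7, 66.3, 107.1], [-0.0006, -0.0003, 0.0006])
(6, [-42.9, 21.0, 35.8, 103.0, -11.0, 77.3, 98.6], [-0.0003, -0.0004, 0.0003])
(3, [-41.2, 25.9, 34.2, 106.9, -13.9, 69.2, 101.1], [-0.0005, -0.0004, 0.0001])
(9, [-38.9, 24.2, 37.1, 83.2, -11.5, 94.2, 100.5], [-0.0007, -0.0001, 0.0001])
(7, [-40.3, 2.9, 41.7, 108.5, -2.1, 69.3, 97.1], [-0.0001, 0.0008, -0.0005])
(19, [-44.2, 3.0, 45.9, 108.6, -2.3, 69.4, 7.5], [0.0001, -0.0001, -0.0])
(8, [-35.9, 18.5, 42.6, 119.8, -16.9, 47.6, 21.7], [-0.0006, -0.0007, 0.0])
(3, [-27.6, 20.5, 42.6, 117.7, -18.4, 48.5, 30.7], [-0.0006, -0.0001, 0.0])
```

```bash
python3 seg.py .63 .05 .40 0 11.7 100
```

```text
t 9.75 rows 14 [100.0, -0.0002, -0.011, -0.0014, -0.05, -0.07, 4.66] sim end [-38.0, 16.0, 36.0, 84.0, -10.0, 83.0, 100.0] maxstep 5.4 err [-0.0001, 0.0001, 0.0]
```

>>> apply_moves(
  commands=[
    [[100,-0.0002,-0.011,-0.0014,-0.05,-0.07,4.66],[100,-0.0002,-0.011,-0.0014,-0.05,-0.07,4.66],[100,-0.0002,-0.011,-0.0014,-0.05,-0.07,4.66],[100,-0.0002,-0.011,-0.0014,-0.05,-0.07,4.66],[100,-0.0002,-0.011,-0.0014,-0.05,-0.07,4.66],[100,-0.0002,-0.011,-0.0014,-0.05,-0.07,4.66],[100,-0.0002,-0.011,-0.0014,-0.05,-0.07,4.66],[100,-0.0002,-0.011,-0.0014,-0.05,-0.07,4.66],[100,-0.0002,-0.011,-0.0014,-0.05,-0.07,4.66],[100,-0.0002,-0.011,-0.0014,-0.05,-0.07,4.66]],
  ],
)

```text
t: 10.58
tcp_pos: [0.6295, 0.0889, 0.4073]
tool_rot: [[0.0, 0.121, 0.993], [0.005, 0.993, -0.121], [-1.0, 0.005, -0.0]]
ft_force: [-1.1, 0.2, -0.6]
gripper_width: 0.0572
```

>>> apply_moves(
  commands=[
    [[100,-0.0002,-0.011,-0.0014,-0.05,-0.07,4.66],[100,-0.0002,-0.011,-0.0014,-0.05,-0.07,4.66],[100,-0.0002,-0.011,-0.0014,-0.05,-0.07,4.66],[100,-0.0002,-0.011,-0.0014,-0.05,-0.07,4.66],[100,0,0,0,0,0,0]],
  ],
)

```text
t: 11.0
tcp_pos: [0.6283, 0.043, 0.402]
tool_rot: [[0.004, -0.2, 0.98], [0.001, 0.98, 0.2], [-1.0, 0.0, 0.005]]
ft_force: [0.1, -1.0, 0.2]
gripper_width: 0.0575
```

```bash
python3 log.py; python3 seg.py .6307 -.0459 .2562 18 11.7 100
```

```text
11.0 [-37.89, 15.63, 36.83, 84.01, -9.41, 83.2, 100.53] [0.6283, 0.043, 0.402] [[0.004, -0.2, 0.98], [0.001, 0.98, 0.2], [-1.0, 0.0, 0.005]]
t 11.0 rows 7 [100.0, 0.0003, -0.0127, -0.0208, 0.51, -2.48, 0.02] sim end [-32.0, 9.0, 37.0, 111.0, -14.0, 45.0, 114.0] maxstep 5.5 err [-0.0009, -0.001, 0.0008]
```

>>> apply_moves(
  commands=[
    [[100,0.0003,-0.0127,-0.0208,0.51,-2.48,0.02],[100,0.0003,-0.0127,-0.0208,0.51,-2.48,0.02],[100,0.0003,-0.0127,-0.0208,0.51,-2.48,0.02],[100,0.0003,-0.0127,-0.0208,0.51,-2.48,0.02],[100,0.0003,-0.0127,-0.0208,0.51,-2.48,0.02],[100,0.0003,-0.0127,-0.0208,0.51,-2.48,0.02],[100,0.0003,-0.0127,-0.0208,0.51,-2.48,0.02],[100,0,0,0,0,0,0],[100,0,0,0,0,0,0]],
  ],
)

```text
t: 11.75
tcp_pos: [0.6291, -0.0437, 0.2566]
tool_rot: [[0.3, -0.196, 0.934], [0.061, 0.981, 0.186], [-0.952, 0.001, 0.306]]
ft_force: [-0.9, -0.0, 1.0]
gripper_width: 0.0572
```

```bash
python3 log.py; cat > m2.py <<'E'
from h import *
from plan import u,n,w,c
s=env.sense();T=np.array(s["tcp_pos"])
im,d,X=cloud("wrist","w4")
for r in env.silhouettes("wrist","bottle_centre")[:3]:
    P=X[r["pixels"]];P=P[~np.isnan(P[:,0])]
    if np.median(P[:,1])>.05: continue
    Lq=(P-c)@np.column_stack([u,n,w])*1000
    print("sil",r["confidence"],len(P),"top",np.percentile(Lq[:,0],[90,95,99]).round(1))
    for a in np.arange(-30,60,8):
        q=Lq[(Lq[:,0]>a)&(Lq[:,0]<a+8)]
        if len(q)>4: print(a,len(q),"n",np.percentile(q[:,1],[2,98]).round(1),"w",np.percentile(q[:,2],[2,98]).round(1))
print([(np.round(r["xyz"],4).tolist(),round(r["confidence"],2)) for r in env.pinpoint("wrist","bottle_centre")[:3]])
E
python3 m2.py; python3 seg.py .6307 -.0459 .1562 18 11.7 100
```

```text
11.75 [-32.55, 9.1, 37.06, 110.69, -14.05, 45.48, 113.05] [0.6291, -0.0437, 0.2566] [[0.3, -0.196, 0.934], [0.061, 0.981, 0.186], [-0.952, 0.001, 0.306]]
sil 0.76 787 top [48.  49.4 51.5]
-30 25 n [-15.4  15.7] w [ 6.  16.8]
-22 31 n [-16.1  15.3] w [ 3.  16.5]
-14 30 n [-14.3  16.4] w [-6.6 16.3]
-6 45 n [-14.4  16.8] w [-2.7 16.1]
2 109 n [-14.9  15.3] w [-15.   15.6]
10 115 n [-13.5  13.9] w [-7.2 13.3]
18 64 n [-11.8  11.3] w [-8.4 10.9]
26 139 n [-9.6 10.3] w [-8.1  9.1]
34 19 n [-5.2  6.1] w [2.  5.9]
42 109 n [-6.3  6.4] w [-7.8  4.5]
50 29 n [-2.5  3.7] w [-4.9  0.6]
[([0.7783, 0.1873, 0.0155], 0.72), ([0.7023, -0.2032, -0.003], 0.71), ([0.6499, -0.037, 0.075], 0.57)]
t 11.9 rows 5 [100.0, -0.0, -0.0008, -0.0205, -0.0, -0.01, 0.04] sim end [-27.0, 17.0, 33.0, 117.0, -24.0, 34.0, 123.0] maxstep 2.4 err [-0.0005, -0.0006, 0.0001]
```

View pics/w4.png

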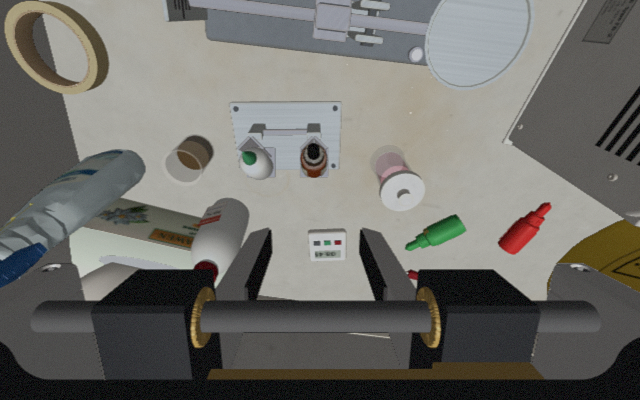

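>>> apply_moves(
  commands=[
    [[100,0,-0.0008,-0.0205,0,0,0],[100,0,-0.0008,-0.0205,0,0,0],[100,0,-0.0008,-0.0205,0,0,0],[100,0,-0.0008,-0.0205,0,0,0],[100,0,-0.0008,-0.0205,0,0,0],[100,0.0035,0.0007,-0.011,0,0,0],[100,0.0035,0.0007,-0.011,0,0,0],[100,0.0035,0.0007,-0.011,0,0,0],[100,0.0035,0.0007,-0.011,0,0,0],[100,0,0,0,0,0,0]],
  ],
)

```text
t: 12.73
tcp_pos: [0.6439, -0.0433, 0.1095]
tool_rot: [[0.299, -0.2, 0.933], [0.062, 0.98, 0.19], [-0.952, 0.0, 0.306]]
ft_force: [-1.0, 0.7, -0.8]
gripper_width: 0.057
```

```bash
python3 log.py; python3 seg.py .661 -.0395 .0611 18 11.7 100 12; python3 - <<'E'
from h import *
cloud("wrist","w5")
E
```

```text
12.73 [-23.34, 21.56, 28.83, 116.77, -29.96, 29.85, 128.07] [0.6439, -0.0433, 0.1095] [[0.299, -0.2, 0.933], [0.062, 0.98, 0.19], [-0.952, 0.0, 0.306]]
t 12.73 rows 5 [100.0, 0.0034, 0.0008, -0.0097, 0.0, -0.04, 0.03] sim end [-19.0, 27.0, 24.0, 116.0, -35.0, 25.0, 133.0] maxstep 1.1 err [-0.0001, -0.0, -0.0]
```

View pics/w5.png

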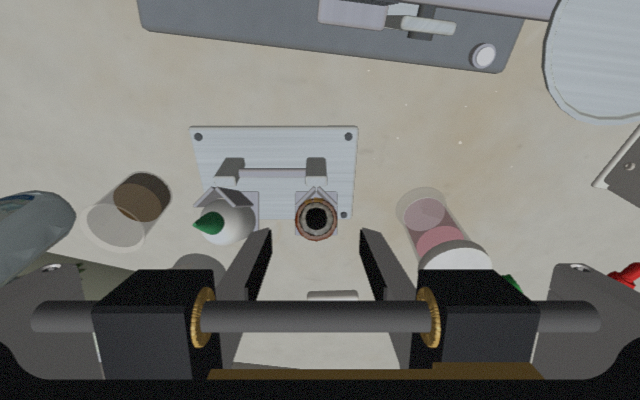

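Bottle (316,218) lies centred between the fingertips (258 / 372). Descend the last 50 mm.

>>> apply_moves(
  commands=[
    [[100,0.0034,0.0008,-0.0097,0,0,0],[100,0.0034,0.0008,-0.0097,0,0,0],[100,0.0034,0.0008,-0.0097,0,0,0],[100,0.0034,0.0008,-0.0097,0,0,0],[100,0.0034,0.0008,-0.0097,0,0,0],[100,0,0,0,0,0,0],[100,0,0,0,0,0,0]],
  ],
)

```text
t: 13.37
tcp_pos: [0.6604, -0.0401, 0.0619]
tool_rot: [[0.3, -0.199, 0.933], [0.061, 0.98, 0.189], [-0.952, 0.0, 0.306]]
ft_force: [-0.1, -0.3, -0.4]
gripper_width: 0.0574
```

>>> apply_moves(
  commands=[
    [[255,0,0,0,0,0,0],[255,0,0,0,0,0,0],[255,0,0,0,0,0,0],[255,0,0,0,0,0,0],[255,0,0,0,0,0,0],[255,0,0,0,0,0,0],[255,0,0,0,0,0,0],[255,0,0,0,0,0,0]],
  ],
)

```text
t: 14.03
tcp_pos: [0.6609, -0.0396, 0.0632]
tool_rot: [[0.301, -0.2, 0.932], [0.062, 0.98, 0.19], [-0.952, 0.001, 0.308]]
ft_force: [-1.6, 1.9, 5.4]
gripper_width: 0.0315
```

```bash
python3 log.py; python3 - <<'E'
from h import *
cloud("wrist","w6")
E
```

```text
14.03 [-19.41, 26.56, 24.09, 116.18, -34.99, 25.5, 132.29] [0.6609, -0.0396, 0.0632] [[0.301, -0.2, 0.932], [0.062, 0.98, 0.19], [-0.952, 0.001, 0.308]]
```

View pics/w6.png

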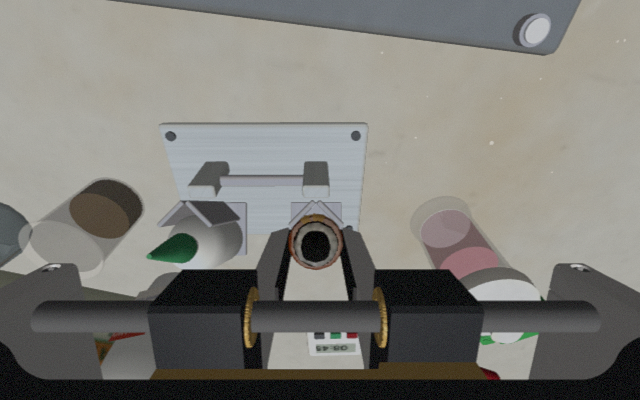

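>>> apply_moves(
  commands=[
    [[255,-0.0066,-0.0014,0.0106,0,0,0],[255,-0.0066,-0.0014,0.0106,0,0,0],[255,-0.0066,-0.0014,0.0106,0,0,0],[255,-0.0066,-0.0014,0.0106,0,0,0],[255,-0.0066,-0.0014,0.0106,0,0,0],[255,-0.0066,-0.0014,0.0106,0,0,0],[255,-0.0066,-0.0014,0.0106,0,0,0],[255,-0.0066,-0.0014,0.0106,0,0,0],[255,0,0,0,0,0,0]],
  ],
)

```text
t: 14.83
tcp_pos: [0.6075, -0.0516, 0.15]
tool_rot: [[0.303, -0.199, 0.932], [0.062, 0.98, 0.189], [-0.951, 0.001, 0.309]]
ft_force: [0.8, -0.1, -1.0]
gripper_width: 0.0315
```

```bash
python3 log.py; python3 - <<'E'
from h import *
s=env.sense();T=np.array(s["tcp_pos"]);R=np.array(s["tool_rot"])
im,d,X=cloud("wrist","w7"); im2,d2,X2=cloud("scene","s7")
for cam,XX in (("wrist",X),("scene",X2)):
  for r in env.silhouettes(cam,"bottle_centre")[:4]:
    P=XX[r["pixels"]];P=P[~np.isnan(P[:,0])];print(cam,round(r["confidence"],2),len(P),np.median(P,0).round(3),P.min(0).round(3),P.max(0).round(3))
  print([(np.round(r["xyz"],4).tolist(),round(r["confidence"],2)) for r in env.pinpoint(cam,"bottle_centre")[:4]])
cv2.imwrite("pics/s7c.png",cv2.resize(im2[130:260,240:420,::-1],None,fx=4,fy=4,interpolation=cv2.INTER_CUBIC))
E
```

```text
14.83 [-27.25, 14.86, 33.23, 119.56, -24.3, 32.59, 124.13] [0.6075, -0.0516, 0.15] [[0.303, -0.199, 0.932], [0.062, 0.98, 0.189], [-0.951, 0.001, 0.309]]
wrist 0.79 2418 [ 0.582 -0.058  0.178] [ 0.567 -0.07  -0.001] [0.775 0.011 0.202]
wrist 0.69 253 [0.744 0.319 0.013] [ 0.529  0.007 -0.002] [0.771 0.368 0.238]
wrist 0.6 656 [0.746 0.205 0.024] [ 0.731  0.188 -0.001] [0.796 0.255 0.034]
[([0.5998, -0.0517, 0.1618], 0.9), ([0.7759, 0.1873, 0.0188], 0.87)]
scene 0.73 529 [0.738 0.341 0.027] [ 0.681  0.306 -0.004] [0.784 0.355 0.037]
scene 0.68 183 [ 0.618 -0.039  0.149] [ 0.6   -0.058  0.12 ] [ 0.638 -0.027  0.186]
scene 0.58 449 [0.766 0.205 0.027] [ 0.732  0.158 -0.004] [0.813 0.237 0.038]
[([0.7823, 0.1847, 0.0133], 0.85), ([0.7269, 0.3338, 0.0167], 0.57), ([0.5986, -0.0528, 0.1652], 0.46)]
```

View pics/w7.png

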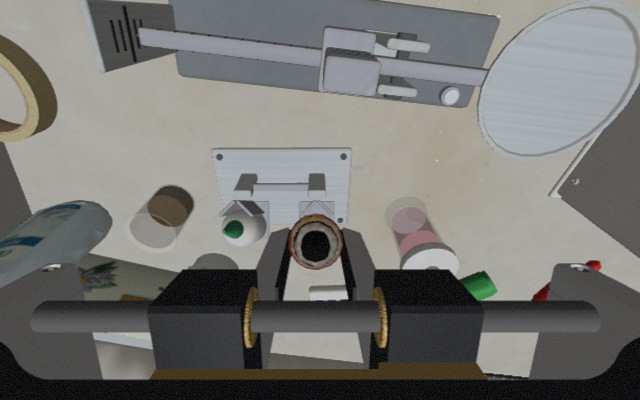

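View pics/s7c.png

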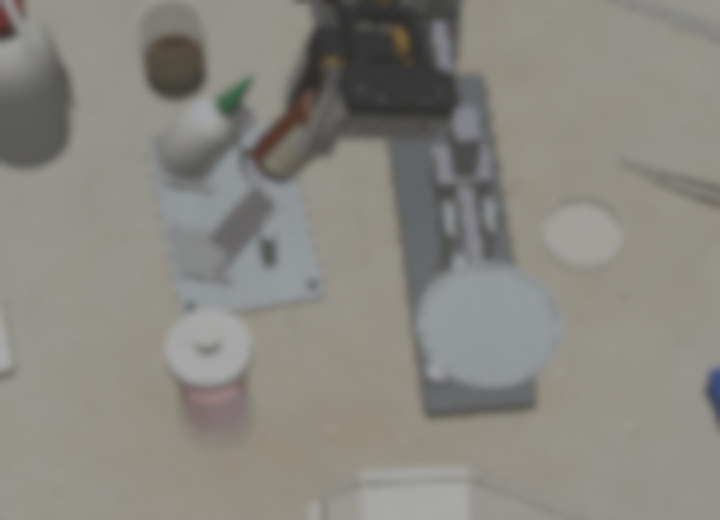

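```bash
cat > pan.py <<'E'
from h import *
from scipy.optimize import least_squares
def pan(cam,save=None):
    im,d,X=cloud(cam,save); Q=X.reshape(-1,3)
    m=(np.abs(Q[:,0]-.495)<.06)&(np.abs(Q[:,1]-.072)<.06)&(Q[:,2]>.095)&(Q[:,2]<.128);Q=Q[m]
    # plane
    m0=np.ones(len(Q),bool)
    for _ in range(5):
        A=np.c_[Q[:,:2]-[.495,.072],np.ones(len(Q))];co=np.linalg.lstsq(A[m0],Q[m0,2],rcond=None)[0];r=Q[:,2]-A@co;m0=np.abs(r)<.0035
    P=Q[m0]; 
    # circle from hull (outer radius ~.042)
    h=cv2.convexHull((P[:,:2]*1000).astype(np.float32))[:,0]/1000
    s=least_squares(lambda p:np.linalg.norm(h-p[:2],axis=1)-p[2],[.495,.072,.042],loss="soft_l1",f_scale=.001)
    y=np.radians(5);b=np.array([-np.sin(y),np.cos(y)])
    print(cam,len(P),"plane z0",co[2].round(4),"slope along beam",(co[:2]@b).round(4),"across",(co[:2]@[b[1],-b[0]]).round(4),"circle",s.x.round(4),"n hull",len(h))
if __name__=="__main__":
    for c_ in ("wrist","top"): pan(c_)
    for c_ in ("wrist","top"): print([(l,[(np.round(r["xyz"],4).tolist(),round(r["confidence"],2)) for r in env.pinpoint(c_,l)[:2]]) for l in ("pan_centre","poise_tab","balance")])
    print(env.sense()["t"])
E
python3 pan.py
```

```text
wrist 19448 plane z0 0.114 slope along beam 0.0213 across -0.0001 circle [0.4945 0.0708 0.0446] n hull 57
top 1085 plane z0 0.115 slope along beam 0.0256 across -0.001 circle [0.4935 0.0702 0.0439] n hull 37
[('pan_centre', []), ('poise_tab', [([0.5059, -0.0519, 0.1292], 0.96)]), ('balance', [([0.5001, -0.0197, 0.0012], 0.6)])]
[('pan_centre', [([0.6681, 0.0757, -0.003], 0.6)]), ('poise_tab', []), ('balance', [([0.5012, -0.0206, 0.0003], 0.61)])]
15.5333
```

```bash
cat > pl.py <<'E'
from seg import *
import plan
lean=36.5
s=env.sense();Rn=np.array(s["tool_rot"])
nn=np.cross([0,0,1],[np.cos(np.radians(11.7)),np.sin(np.radians(11.7)),0])
rel=np.array([.0074,.0016,-.0105])
Rrel0=tool(18,11.7)
Rg=np.array([[0.302,-0.2,0.932],[0.062,0.98,0.19],[-0.951,0.001,0.308]])
U,_,V=np.linalg.svd(Rg);Rg=U@V
D=Ro.from_rotvec(np.radians([-4.6,0,0]))*Ro.from_rotvec(np.radians(lean)*nn)
RT=D.as_matrix()@Rg
def place(foot): # foot centre height
    ax=np.array([0,.08,.997]); return np.array([.494,.0705,foot])+.051*ax+D.as_matrix()@rel
if __name__=="__main__":
    import sys
    k=sys.argv[1]
    if k=="a": seg([.578,-.02,.27],tool(0,11.7),255)
    else: seg(place(float(k)),RT,255,float(sys.argv[2]))
    print(place(.105).round(4))
E
python3 pl.py a
```

```text
t 15.53 rows 6 [255, -0.005, 0.0052, 0.0204, -0.6, 2.92, 0.03] sim end [-37.0, 14.0, 39.0, 102.0, -10.0, 67.0, 107.0] maxstep 5.9 err [-0.0006, -0.0003, 0.0006]
[0.4938 0.0736 0.1429]
```

>>> apply_moves(
  commands=[
    [[255,-0.0044,0.0045,0.0175,-0.51,2.5,0.03],[255,-0.0044,0.0045,0.0175,-0.51,2.5,0.03],[255,-0.0044,0.0045,0.0175,-0.51,2.5,0.03],[255,-0.0044,0.0045,0.0175,-0.51,2.5,0.03],[255,-0.0044,0.0045,0.0175,-0.51,2.5,0.03],[255,-0.0044,0.0045,0.0175,-0.51,2.5,0.03],[255,-0.0044,0.0045,0.0175,-0.51,2.5,0.03],[255,0,0,0,0,0,0]],
  ],
)

```text
t: 16.2
tcp_pos: [0.5788, -0.0181, 0.2729]
tool_rot: [[0.001, -0.205, 0.979], [0.001, 0.979, 0.205], [-1.0, 0.0, 0.001]]
ft_force: [0.7, 0.8, -1.6]
gripper_width: 0.0316
```

```bash
python3 log.py; python3 pl.py .18 18
```

```text
16.2 [-36.74, 14.12, 39.07, 101.75, -9.63, 67.42, 107.0] [0.5788, -0.0181, 0.2729] [[0.001, -0.205, 0.979], [0.001, 0.979, 0.205], [-1.0, 0.0, 0.001]]
t 16.2 rows 8 [255, -0.0106, 0.0115, -0.0069, -1.05, 2.28, -0.13] sim end [-45.0, 23.0, 36.0, 102.0, -8.0, 79.0, 95.0] maxstep 2.0 err [-0.0002, -0.0003, 0.0002]
[0.4938 0.0736 0.1429]
```

>>> apply_moves(
  commands=[
    [[255,-0.0106,0.0115,-0.0069,-1.05,2.28,-0.13],[255,-0.0106,0.0115,-0.0069,-1.05,2.28,-0.13],[255,-0.0106,0.0115,-0.0069,-1.05,2.28,-0.13],[255,-0.0106,0.0115,-0.0069,-1.05,2.28,-0.13],[255,-0.0106,0.0115,-0.0069,-1.05,2.28,-0.13],[255,-0.0106,0.0115,-0.0069,-1.05,2.28,-0.13],[255,-0.0106,0.0115,-0.0069,-1.05,2.28,-0.13],[255,-0.0106,0.0115,-0.0069,-1.05,2.28,-0.13],[255,0,0,0,0,0,0],[255,0,0,0,0,0,0]],
  ],
)

```text
t: 17.03
tcp_pos: [0.4921, 0.0727, 0.2139]
tool_rot: [[-0.313, -0.199, 0.929], [-0.141, 0.977, 0.162], [-0.939, -0.08, -0.334]]
ft_force: [-0.7, -1.6, -1.8]
gripper_width: 0.0315
```

```bash
python3 log.py; python3 pl.py .12 12; python3 - <<'E'
from h import *
s=env.sense();print(s["tcp_pos"])
for cam in("scene","top"):
  im,d,X=cloud(cam); a=(150,300,270,420) if cam=="scene" else (180,280,270,400)
  cv2.imwrite(f"pics/{cam}8c.png",cv2.resize(im[a[0]:a[1],a[2]:a[3],::-1],None,fx=4,fy=4,interpolation=cv2.INTER_CUBIC))
  print(cam,[(np.round(r["xyz"],4).tolist(),round(r["confidence"],2)) for r in env.pinpoint(cam,"bottle_centre")[:4]])
im,d,X=cloud("wrist","w8")
K=np.array(s["tcp_pos"])
for r in env.silhouettes("wrist","bottle_centre")[:3]:
    P=X[r["pixels"]];P=P[~np.isnan(P[:,0])];P=P[np.linalg.norm(P-K,axis=1)<.15]
    if len(P)<100: continue
    print(len(P),P.max(0).round(4))
    for z in np.arange(.16,.30,.006):
        q=P[(P[:,2]>z)&(P[:,2]<z+.006)]
        if len(q)>20: print(z.round(3),len(q),q[:,0].min().round(4),q[:,0].max().round(4),q[:,1].min().round(4),q[:,1].max().round(4))
E
```

```text
17.03 [-44.99, 22.91, 35.97, 101.89, -8.18, 79.08, 94.74] [0.4921, 0.0727, 0.2139] [[-0.313, -0.199, 0.929], [-0.141, 0.977, 0.162], [-0.939, -0.08, -0.334]]
t 17.03 rows 5 [255, 0.0003, 0.0002, -0.0112, 0.01, -0.02, 0.02] sim end [-44.0, 27.0, 35.0, 105.0, -10.0, 73.0, 96.0] maxstep 1.2 err [-0.0001, -0.0001, 0.0]
[0.4938 0.0736 0.1429]
[0.49211601 0.07273644 0.21389032]
scene [([0.7806, 0.1865, 0.0171], 0.98), ([0.7278, 0.3347, 0.0151], 0.91)]
top [([0.4905, 0.0738, 0.2307], 0.66), ([0.7279, 0.3342, 0.0152], 0.65)]
2349 [0.5283 0.0885 0.2813]
0.232 472 0.476 0.5086 0.0572 0.0885
0.238 273 0.478 0.507 0.0579 0.0874
0.244 27 0.4803 0.5028 0.0617 0.0859
0.25 788 0.4807 0.5045 0.0619 0.086
0.256 45 0.4834 0.5 0.0638 0.0777
0.268 118 0.4855 0.4989 0.0689 0.0825
0.274 599 0.4858 0.4987 0.0693 0.082
```

View pics/w8.png

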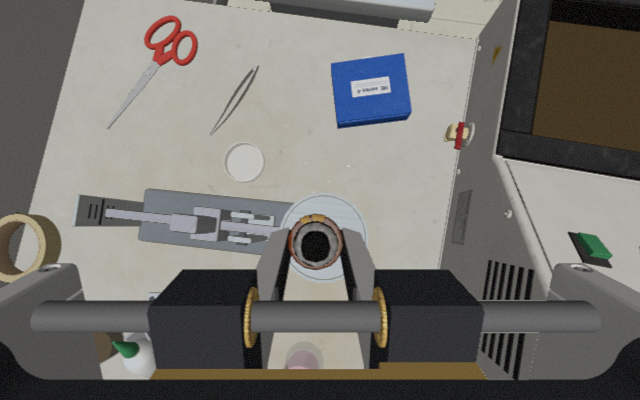

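View pics/scene8c.png

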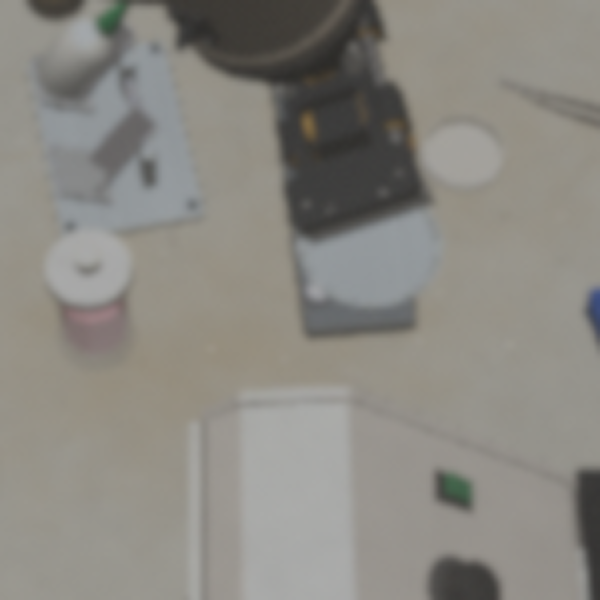

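>>> apply_moves(
  commands=[
    [[255,0.0004,0.0003,-0.0112,0,0,0],[255,0.0004,0.0003,-0.0112,0,0,0],[255,0.0004,0.0003,-0.0112,0,0,0],[255,0.0004,0.0003,-0.0112,0,0,0],[255,0.0004,0.0003,-0.0112,0,0,0],[255,0,0.0003,-0.005,0,0,0],[255,0,0.0003,-0.005,0,0,0],[255,0,0,-0.003,0,0,0],[255,0,0,-0.003,0,0,0],[255,0,0,0,0,0,0]],
  ],
)

```text
t: 18.17
tcp_pos: [0.4943, 0.0745, 0.1426]
tool_rot: [[-0.313, -0.198, 0.929], [-0.14, 0.977, 0.161], [-0.939, -0.08, -0.333]]
ft_force: [0.2, 0.3, -2.2]
gripper_width: 0.0314
```

```bash
python3 log.py; python3 pan.py; python3 - <<'E'
from h import *
im,d,X=cloud("wrist","w9");s=env.sense();K=np.array(s["tcp_pos"])
for r in env.silhouettes("wrist","bottle_centre")[:3]:
    P=X[r["pixels"]];P=P[~np.isnan(P[:,0])];P=P[np.linalg.norm(P-K,axis=1)<.15]
    if len(P)<100: continue
    print(len(P),P.max(0).round(4))
E
```

```text
18.17 [-43.36, 27.86, 34.31, 105.13, -10.91, 71.54, 96.35] [0.4943, 0.0745, 0.1426] [[-0.313, -0.198, 0.929], [-0.14, 0.977, 0.161], [-0.939, -0.08, -0.333]]
wrist 5587 plane z0 0.1056 slope along beam -0.0736 across -0.0004 circle [0.4943 0.0731 0.0444] n hull 51
top 497 plane z0 0.1062 slope along beam -0.0768 across -0.0099 circle [0.4902 0.0689 0.0409] n hull 25
[('pan_centre', []), ('poise_tab', [([0.505, -0.0476, 0.1369], 0.72)]), ('balance', [([0.4976, -0.021, 0.0001], 0.82)])]
[('pan_centre', [([0.4931, 0.0698, 0.1034], 0.68)]), ('poise_tab', [([0.7038, -0.2028, -0.0027], 0.7), ([0.5052, -0.0526, 0.1377], 0.69)]), ('balance', [([0.5029, -0.0181, 0.0027], 0.72)])]
18.5667
2335 [0.5103 0.0913 0.2087]
```

View pics/w9.png

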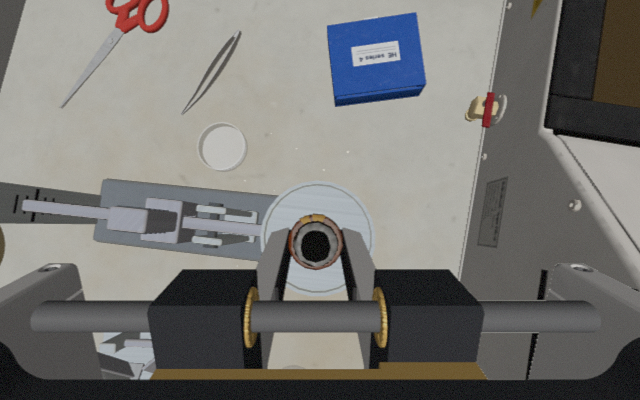

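>>> apply_moves(
  commands=[
    [[200,0,0,-0.0005,0,0,0],[150,0,0,0,0,0,0],[100,0,0,0,0,0,0],[90,0,0,0,0,0,0],[90,0,0,0,0,0,0],[90,0,0,0,0,0,0]],
  ],
)

```text
t: 19.17
tcp_pos: [0.4943, 0.0745, 0.1424]
tool_rot: [[-0.313, -0.198, 0.929], [-0.14, 0.977, 0.161], [-0.939, -0.08, -0.333]]
ft_force: [0.4, -0.9, -0.5]
gripper_width: 0.0597
```

```bash
python3 log.py; python3 - <<'E'
from h import *
im,d,X=cloud("wrist","w10");s=env.sense();K=np.array(s["tcp_pos"])
for r in env.silhouettes("wrist","bottle_centre")[:3]:
    P=X[r["pixels"]];P=P[~np.isnan(P[:,0])];P=P[np.linalg.norm(P-K,axis=1)<.15]
    if len(P)<100: continue
    print(len(P),P.max(0).round(4))
E
cat > seg3.py <<'E'
from seg import *
s=env.sense();R=np.array(s["tool_rot"]);p=np.array(s["tcp_pos"])
seg(p-.13*R[:,0],R,90)
E
python3 seg3.py
```

```text
19.17 [-43.35, 27.87, 34.3, 105.14, -10.92, 71.52, 96.35] [0.4943, 0.0745, 0.1424] [[-0.313, -0.198, 0.929], [-0.14, 0.977, 0.161], [-0.939, -0.08, -0.333]]
2335 [0.5169 0.0916 0.2074]
t 19.27 rows 6 [90, 0.0068, 0.003, 0.0204, 0.0, 0.0, 0.0] sim end [-44.0, 25.0, 36.0, 93.0, -9.0, 87.0, 95.0] maxstep 2.5 err [-0.0005, -0.0002, 0.0002]
```

View pics/w10.png

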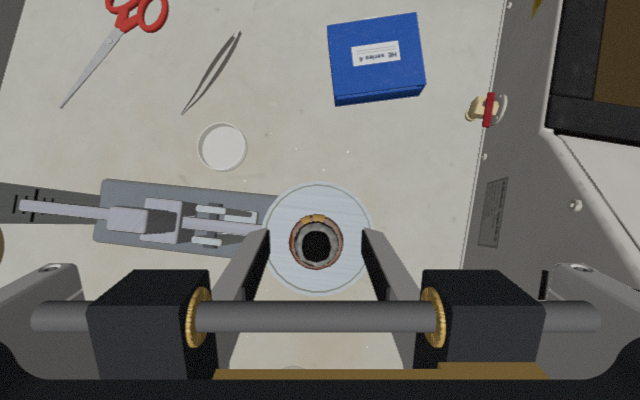

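>>> apply_moves(
  commands=[
    [[90,0.0034,0.0015,0.0102,0,0,0],[90,0.0068,0.003,0.0204,0,0,0],[90,0.0068,0.003,0.0204,0,0,0],[90,0.0068,0.003,0.0204,0,0,0],[90,0.0068,0.003,0.0204,0,0,0],[90,0.0068,0.003,0.0204,0,0,0],[90,0.0034,0.0015,0.0102,0,0,0],[90,0,0,0,0,0,0]],
  ],
)

```text
t: 19.93
tcp_pos: [0.5366, 0.0929, 0.2669]
tool_rot: [[-0.31, -0.198, 0.93], [-0.139, 0.977, 0.161], [-0.941, -0.079, -0.33]]
ft_force: [-0.6, 0.2, -0.8]
gripper_width: 0.0609
```

```bash
python3 log.py; cat > pz.py <<'E'
from h import *
def look(tag,cams=("wrist","top")):
  for cam in cams:
    im,d,X=cloud(cam,tag+cam[0])
    print(cam,[(l,[(np.round(r["xyz"],4).tolist(),round(r["confidence"],2)) for r in env.pinpoint(cam,l)[:2]]) for l in ("bottle_centre","poise_tab")])
    for r in env.silhouettes(cam,"poise_tab")[:2]:
        P=X[r["pixels"]];P=P[~np.isnan(P[:,0])];P=P[(P[:,2]>.12)&(abs(P[:,0]-.505)<.05)]
        if len(P)<10: continue
        T=P[P[:,2]>P[:,2].max()-.006];print("   tab top",len(T),T.min(0).round(4),T.max(0).round(4),((T.min(0)+T.max(0))/2).round(4))
if __name__=="__main__":
    import sys;look(sys.argv[1])
E
python3 pz.py a; python3 pan.py; python3 seg.py .5 -.04 .30 0 5 90
```

```text
19.93 [-44.01, 24.89, 36.14, 92.26, -8.97, 86.75, 94.66] [0.5366, 0.0929, 0.2669] [[-0.31, -0.198, 0.93], [-0.139, 0.977, 0.161], [-0.941, -0.079, -0.33]]
wrist [('bottle_centre', [([0.4942, 0.0761, 0.1563], 0.92)]), ('poise_tab', [([0.5037, -0.0483, 0.1351], 0.84)])]
   tab top 344 [ 0.4972 -0.0615  0.1508] [ 0.5146 -0.0357  0.1567] [ 0.5059 -0.0486  0.1538]
top [('bottle_centre', [([0.6688, -0.115, 0.074], 0.75), ([0.4931, 0.0747, 0.1543], 0.6)]), ('poise_tab', [([0.5053, -0.0534, 0.1387], 0.46)])]
   tab top 78 [ 0.4957 -0.0626  0.1525] [ 0.5108 -0.0375  0.1585] [ 0.5032 -0.05    0.1555]
wrist 3352 plane z0 0.1049 slope along beam -0.0829 across -0.002 circle [0.4942 0.0731 0.0442] n hull 50
top 781 plane z0 0.1055 slope along beam -0.0867 across 0.0023 circle [0.4931 0.072  0.0439] n hull 27
[('pan_centre', [([0.4969, 0.0789, 0.1055], 0.76)]), ('poise_tab', [([0.4197, -0.07, -0.0022], 0.74), ([0.5036, -0.0494, 0.1335], 0.62)]), ('balance', [([0.5027, -0.0169, -0.0017], 0.83)])]
[('pan_centre', [([0.495, 0.0728, 0.105], 0.72)]), ('poise_tab', [([0.5041, -0.0537, 0.1366], 0.63)]), ('balance', [([0.5014, -0.0186, 0.0009], 0.59)])]
20.7333
t 20.73 rows 6 [90.0, -0.0059, -0.0221, 0.0059, 1.21, -3.11, -0.93] sim end [-42.0, 3.0, 42.0, 109.0, -2.0, 69.0, 95.0] maxstep 3.8 err [-0.0003, 0.0005, -0.0007]
```

View pics/aw.png

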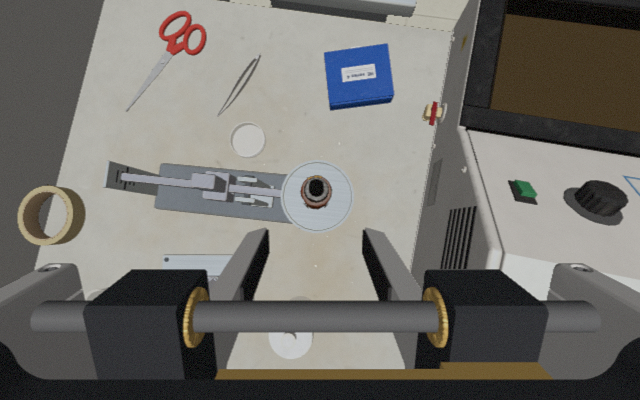

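```bash
python3 seg.py .505 -.049 .27 0 -85 90 25 5.5
```

```text
t 20.73 rows 18 [90.0, -0.0017, -0.0079, 0.0003, -0.5, -1.15, -5.25] sim end [-59.0, 8.0, 64.0, 111.0, -8.0, 66.0, 13.0] maxstep 6.0 err [0.0003, 0.0, -0.0005]
```

>>> apply_moves(
  commands=[
    [[90,-0.0059,-0.0221,0.0059,1.21,-3.11,-0.93],[90,-0.0059,-0.0221,0.0059,1.21,-3.11,-0.93],[90,-0.0059,-0.0221,0.0059,1.21,-3.11,-0.93],[90,-0.0059,-0.0221,0.0059,1.21,-3.11,-0.93],[90,-0.0059,-0.0221,0.0059,1.21,-3.11,-0.93],[90,-0.0059,-0.0221,0.0059,1.21,-3.11,-0.93]],
  ],
)

```text
t: 21.23
tcp_pos: [0.4994, -0.0412, 0.3005]
tool_rot: [[0.003, -0.086, 0.996], [0.001, 0.996, 0.086], [-1.0, 0.001, 0.003]]
ft_force: [0.2, -0.0, 0.6]
gripper_width: 0.0608
```

```bash
python3 log.py; python3 seg.py .505 -.049 .25 0 -84.8 90 25 6.5
```

```text
21.23 [-42.41, 2.39, 41.87, 108.76, -1.76, 69.33, 95.0] [0.4994, -0.0412, 0.3005] [[0.003, -0.086, 0.996], [0.001, 0.996, 0.086], [-1.0, 0.001, 0.003]]
t 21.23 rows 14 [90.0, 0.0004, -0.0006, -0.0036, 0.0, 0.01, -6.41] sim end [-46.0, 7.0, 49.0, 112.0, -6.0, 63.0, 11.0] maxstep 6.1 err [0.0001, -0.0001, 0.0]
```

>>> apply_moves(
  commands=[
    [[120,0.0004,-0.0006,-0.0036,0,0,-6.41],[120,0.0004,-0.0006,-0.0036,0,0,-6.41],[120,0.0004,-0.0006,-0.0036,0,0,-6.41],[120,0.0004,-0.0006,-0.0036,0,0,-6.41],[120,0.0004,-0.0006,-0.0036,0,0,-6.41],[120,0.0004,-0.0006,-0.0036,0,0,-6.41],[120,0.0004,-0.0006,-0.0036,0,0,-6.41],[120,0.0004,-0.0006,-0.0036,0,0,-6.41],[120,0.0004,-0.0006,-0.0036,0,0,-6.41],[120,0.0004,-0.0006,-0.0036,0,0,-6.41]],
  ],
)

```text
t: 22.07
tcp_pos: [0.5037, -0.0462, 0.2642]
tool_rot: [[-0.0, 0.861, 0.509], [0.001, 0.509, -0.861], [-1.0, 0.0, -0.001]]
ft_force: [-0.0, -0.2, 0.2]
gripper_width: 0.0501
```

>>> apply_moves(
  commands=[
    [[120,0.0004,-0.0006,-0.0036,0,0,-6.41],[120,0.0004,-0.0006,-0.0036,0,0,-6.41],[120,0.0004,-0.0006,-0.0036,0,0,-6.41],[120,0.0004,-0.0006,-0.0036,0,0,-6.41],[120,0,0,0,0,0,0]],
  ],
)

```text
t: 22.48
tcp_pos: [0.505, -0.0486, 0.2494]
tool_rot: [[-0.001, 0.996, 0.086], [0.0, 0.086, -0.996], [-1.0, -0.001, -0.0]]
ft_force: [-0.9, -0.2, -1.2]
gripper_width: 0.0498
```

```bash
python3 log.py; python3 pz.py b; python3 seg.py .505 -.049 .126 0 -84.8 120 13
```

```text
22.48 [-46.13, 7.29, 49.3, 112.18, -6.21, 63.23, 10.67] [0.505, -0.0486, 0.2494] [[-0.001, 0.996, 0.086], [0.0, 0.086, -0.996], [-1.0, -0.001, -0.0]]
wrist [('bottle_centre', [([0.4946, 0.0777, 0.1574], 0.83), ([0.7792, 0.1886, 0.0157], 0.59)]), ('poise_tab', [([0.507, -0.0491, 0.1348], 0.69)])]
   tab top 422 [ 0.4977 -0.0623  0.1511] [ 0.5151 -0.0358  0.157 ] [ 0.5064 -0.0491  0.154 ]
top [('bottle_centre', [([0.7778, 0.1906, 0.0155], 0.6), ([0.7324, 0.3328, 0.0152], 0.59)]), ('poise_tab', [])]
t 22.88 rows 10 [120.0, -0.0, -0.0001, -0.0124, -0.0, -0.0, -0.01] sim end [-39.0, 18.0, 45.0, 120.0, -17.0, 48.0, 21.0] maxstep 1.5 err [-0.0002, -0.0002, 0.0]
```

View pics/bw.png

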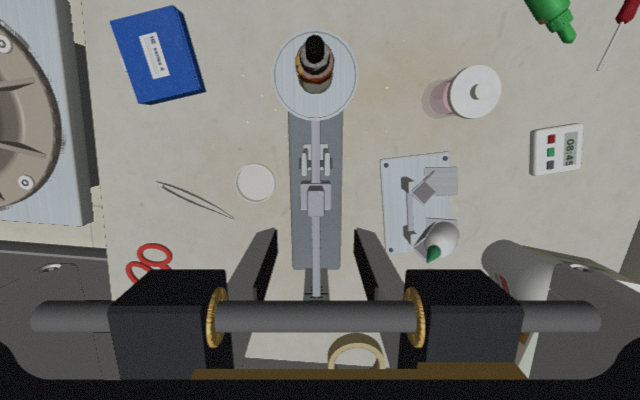

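>>> apply_moves(
  commands=[
    [[120,0.0001,0,-0.0124,0,0,0],[120,0.0001,0,-0.0124,0,0,0],[120,0.0001,0,-0.0124,0,0,0],[120,0.0001,0,-0.0124,0,0,0],[120,0.0001,0,-0.0124,0,0,0],[120,0.0001,0,-0.0124,0,0,0],[120,0.0001,0,-0.0124,0,0,0],[120,0.0001,0,-0.0124,0,0,0],[120,0.0001,0,-0.0124,0,0,0],[120,0.0001,0,-0.0124,0,0,0]],
  ],
)

```text
t: 23.72
tcp_pos: [0.5064, -0.0484, 0.1252]
tool_rot: [[-0.0, 0.996, 0.093], [0.001, 0.093, -0.996], [-1.0, -0.0, -0.001]]
ft_force: [-0.1, -0.2, -0.2]
gripper_width: 0.0496
```

>>> apply_moves(
  commands=[
    [[255,0,0,0,0,0,0],[255,0,0,0,0,0,0],[255,0,0,0,0,0,0],[255,0,0,0,0,0,0],[255,0,0,0,0,0,0],[255,0,0,0,0,0,0],[255,0,0,0,0,0,0]],
  ],
)

```text
t: 24.3
tcp_pos: [0.5052, -0.0485, 0.126]
tool_rot: [[-0.002, 0.996, 0.092], [0.001, 0.092, -0.996], [-1.0, -0.002, -0.001]]
ft_force: [-7.6, -1.3, 8.2]
gripper_width: 0.0158
```

>>> apply_moves(
  commands=[
    [[255,0.0006,-0.0066,0.0005,0,0,0],[255,0.0006,-0.0066,0.0005,0,0,0],[255,0.0006,-0.0066,0.0005,0,0,0],[255,0.0006,-0.0066,0.0005,0,0,0],[255,0.0006,-0.0066,0.0005,0,0,0],[255,0.0006,-0.0066,0.0005,0,0,0],[255,0.0006,-0.0066,0.0005,0,0,0],[255,0.0006,-0.0066,0.0005,0,0,0],[255,0.0006,-0.0066,0.0005,0,0,0],[255,0.0006,-0.0066,0.0005,0,0,0]],
  ],
)

```text
t: 25.13
tcp_pos: [0.5113, -0.1144, 0.1308]
tool_rot: [[-0.002, 0.996, 0.092], [0.001, 0.092, -0.996], [-1.0, -0.002, -0.002]]
ft_force: [-5.8, 0.8, 1.1]
gripper_width: 0.0158
```

>>> apply_moves(
  commands=[
    [[255,0,0,0,0,0,0],[255,0,0,0,0,0,0]],
  ],
)

```text
t: 25.3
tcp_pos: [0.5113, -0.1151, 0.1309]
tool_rot: [[-0.002, 0.996, 0.091], [0.001, 0.091, -0.996], [-1.0, -0.002, -0.001]]
ft_force: [-5.8, -0.9, 2.0]
gripper_width: 0.0156
```

```bash
python3 log.py; python3 pan.py; python3 pz.py c
```

```text
25.3 [-31.41, 19.85, 45.34, 117.36, -18.4, 50.0, 29.49] [0.5113, -0.1151, 0.1309] [[-0.002, 0.996, 0.091], [0.001, 0.091, -0.996], [-1.0, -0.002, -0.001]]
wrist 377 plane z0 0.0938 slope along beam -0.0396 across 0.0061 circle [0.5017 0.0222 0.0099] n hull 16
top 828 plane z0 0.1064 slope along beam -0.0718 across -0.0039 circle [0.493  0.072  0.0439] n hull 36
[('pan_centre', []), ('poise_tab', [([0.5089, -0.1185, 0.1383], 0.93), ([0.6559, -0.0745, -0.0], 0.66)]), ('balance', [([0.5001, -0.0202, 0.0004], 0.83)])]
[('pan_centre', [([0.4939, 0.0742, 0.1049], 0.82)]), ('poise_tab', []), ('balance', [([0.5009, -0.0155, 0.0007], 0.61)])]
25.7
wrist [('bottle_centre', [([0.4976, -0.0197, -0.0005], 0.29)]), ('poise_tab', [([0.5117, -0.1143, 0.1393], 0.66), ([0.4197, -0.0659, -0.0051], 0.2)])]
   tab top 1178 [ 0.5031 -0.1278  0.1552] [ 0.521  -0.1016  0.1611] [ 0.512  -0.1147  0.1581]
top [('bottle_centre', [([0.7306, 0.3335, 0.0142], 0.83), ([0.778, 0.1935, 0.0185], 0.62)]), ('poise_tab', [])]
```

View pics/cw.png

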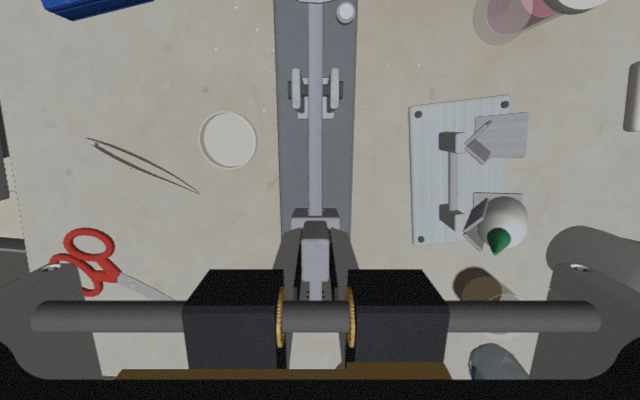

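>>> apply_moves(
  commands=[
    [[200,0,0,0,0,0,0],[120,0,0,0,0,0,0],[120,0,0,0,0,0,0],[120,0,0,0,0,0,0],[120,0,0,0,0,0,0],[120,0,0,0,0,0,0],[120,0,0,0,0,0,0],[120,0,0,0,0,0,0],[120,0,0,0,0,0,0],[120,0,0,0,0,0,0]],
  ],
)

```text
t: 26.93
tcp_pos: [0.5123, -0.1144, 0.1308]
tool_rot: [[-0.0, 0.996, 0.092], [0.0, 0.092, -0.996], [-1.0, -0.0, -0.001]]
ft_force: [-0.1, 0.0, -0.2]
gripper_width: 0.0498
```

>>> apply_moves(
  commands=[
    [[120,0,0,0,0,0,0],[120,0,0,0,0,0,0],[120,0,0,0,0,0,0],[120,0,0,0,0,0,0],[120,0,0,0,0,0,0],[120,0,0,0,0,0,0],[120,0,0,0,0,0,0],[120,0,0,0,0,0,0]],
  ],
)

```text
t: 27.6
tcp_pos: [0.5123, -0.1144, 0.1308]
tool_rot: [[-0.0, 0.996, 0.092], [0.001, 0.092, -0.996], [-1.0, -0.0, -0.001]]
ft_force: [-0.2, -0.7, 0.4]
gripper_width: 0.0498
```

```bash
cat > ang.py <<'E'
from h import *
import sys
# beam angle from pan plane (top) and from tab top height / beam line (wrist)
def panfit(X):
    Q=X.reshape(-1,3);m=(np.hypot(Q[:,0]-.494,Q[:,1]-.072)<.044)&(Q[:,2]>.09)&(Q[:,2]<.13);Q=Q[m];k=np.ones(len(Q),bool)
    A=np.c_[Q[:,:2]-[.494,.072],np.ones(len(Q))]
    for _ in range(6):
        co=np.linalg.lstsq(A[k],Q[k,2],rcond=None)[0];k=np.abs(Q[:,2]-A@co)<.003
    b=np.array([-.0906,.9959]);return round(float(co[2]),4),round(float(co[:2]@b),4),int(k.sum())
def beamline(X):
    # top face of beam bar: lateral within 4mm of beam line, 95..105 mm high
    b=np.array([-.0906,.9959]);a=np.array([.9959,.0906]);Q=X.reshape(-1,3);o=np.array([.5025,-.0175])
    s=(Q[:,:2]-o)@b;l=(Q[:,:2]-o)@a
    m=(np.abs(l)<.008)&(s<.045)&(s>-.165)&(Q[:,2]>.084)&(Q[:,2]<.113)
    s,z=s[m],Q[m,2];k=np.ones(len(s),bool)
    if len(s)<30:return None
    for _ in range(8):
        co=np.polyfit(s[k],z[k],1);k=np.abs(z-np.polyval(co,s))<.002
    return np.round(co,4).tolist(),int(k.sum()),round(float(s[k].min()),3),round(float(s[k].max()),3)
if __name__=="__main__":
    for cam in sys.argv[2:]:
        im,d,X=cloud(cam,sys.argv[1]+cam[0]); print(cam,"pan",panfit(X),"beam",beamline(X))
        if cam=="wrist":
            Q=X.reshape(-1,3);Q=Q[(np.hypot(Q[:,0]-.512,Q[:,1]+.115)<.03)&(Q[:,2]>.135)&(Q[:,2]<.17)]
            if len(Q): print("tab top z",np.percentile(Q[:,2],[50,90]).round(4),len(Q))
    print(env.sense()["t"])
E
python3 ang.py d wrist top top
```

```text
wrist pan (0.1014, 0.0338, 98) beam ([0.033, 0.0984], 3002, -0.162, 0.045)
tab top z [0.1481 0.1633] 2093
top pan (0.116, 0.0354, 797) beam ([0.0287, 0.0991], 193, -0.089, 0.042)
top pan (0.1161, 0.0409, 789) beam ([0.0389, 0.0995], 185, -0.089, 0.042)
27.75
```

View pics/dw.png

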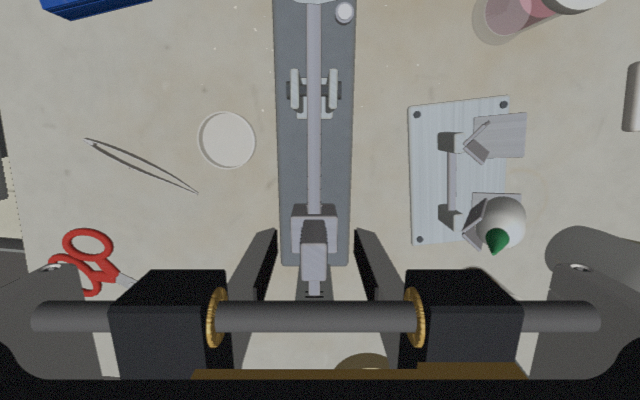

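>>> apply_moves(
  commands=[
    [[120,-0.0004,0,-0.004,0,0,0],[120,0,0,-0.004,0,0,0],[120,0,0,0,0,0,0]],
  ],
)

```text
t: 28.0
tcp_pos: [0.5114, -0.1143, 0.1219]
tool_rot: [[-0.001, 0.996, 0.092], [0.0, 0.092, -0.996], [-1.0, -0.001, -0.001]]
ft_force: [-0.4, -0.0, -0.1]
gripper_width: 0.0495
```

```bash
python3 ang.py e wrist wrist top
```

```text
wrist pan (0.0921, -0.1904, 86) beam ([0.0392, 0.0984], 3215, -0.161, 0.045)
tab top z [0.1475 0.1635] 2329
wrist pan (0.0893, -0.2549, 78) beam ([0.0397, 0.0984], 3231, -0.161, 0.045)
tab top z [0.1475 0.1633] 2336
top pan (0.1165, 0.0419, 779) beam ([0.0336, 0.0992], 174, -0.086, 0.042)
28.15
```

>>> apply_moves(
  commands=[
    [[255,0,0,0,0,0,0],[255,0,0,0,0,0,0],[255,0,0,0,0,0,0],[255,0,0,0,0,0,0],[255,0,0,0,0,0,0],[255,0,0,0,0,0,0],[255,0,0,0,0,0,0]],
  ],
)

```text
t: 28.73
tcp_pos: [0.5113, -0.1145, 0.1226]
tool_rot: [[-0.001, 0.996, 0.092], [0.001, 0.092, -0.996], [-1.0, -0.001, -0.001]]
ft_force: [-3.9, -0.1, 1.0]
gripper_width: 0.0157
```

>>> apply_moves(
  commands=[
    [[255,-0.0002,0.002,0.0001,0,0,0],[255,-0.0002,0.002,0.0001,0,0,0],[255,-0.0002,0.002,0.0001,0,0,0],[255,-0.0001,0.002,0.0001,0,0,0],[255,0,0,0,0,0,0],[255,0,0,0,0,0,0]],
  ],
)

```text
t: 29.23
tcp_pos: [0.5105, -0.1061, 0.123]
tool_rot: [[-0.002, 0.996, 0.092], [0.001, 0.092, -0.996], [-1.0, -0.001, -0.001]]
ft_force: [-5.7, -0.1, 1.0]
gripper_width: 0.0154
```

>>> apply_moves(
  commands=[
    [[200,0,0,0,0,0,0],[120,0,0,0,0,0,0],[120,0,0,0,0,0,0],[120,0,0,0,0,0,0],[120,0,0,0,0,0,0],[120,0,0,0,0,0,0],[120,0,0,0,0,0,0],[120,0,0,0,0,0,0],[120,0,0,0,0,0,0],[120,0,0,0,0,0,0]],
  ],
)

```text
t: 30.07
tcp_pos: [0.5112, -0.1065, 0.1232]
tool_rot: [[-0.0, 0.996, 0.092], [0.0, 0.092, -0.996], [-1.0, -0.0, -0.001]]
ft_force: [-0.1, -0.1, -0.4]
gripper_width: 0.0497
```

>>> apply_moves(
  commands=[
    [[120,0,0,0,0,0,0],[120,0,0,0,0,0,0],[120,0,0,0,0,0,0],[120,0,0,0,0,0,0],[120,0,0,0,0,0,0],[120,0,0,0,0,0,0],[120,0,0,0,0,0,0],[120,0,0,0,0,0,0],[120,0,0,0,0,0,0],[120,0,0,0,0,0,0]],
  ],
)

```text
t: 30.9
tcp_pos: [0.5112, -0.1065, 0.1232]
tool_rot: [[-0.0, 0.996, 0.092], [0.001, 0.092, -0.996], [-1.0, -0.0, -0.001]]
ft_force: [0.1, 0.1, -0.5]
gripper_width: 0.0501
```

```bash
python3 ang.py f wrist wrist top top
```

```text
wrist pan (0.0913, -0.5459, 602) beam ([0.0087, 0.0984], 2960, -0.151, 0.045)
tab top z [0.1505 0.1604] 2058
wrist pan (0.0921, -0.5244, 598) beam ([0.0085, 0.0984], 2969, -0.151, 0.045)
tab top z [0.1506 0.1599] 2048
top pan (0.1136, 0.0157, 801) beam ([0.0169, 0.0994], 169, -0.074, 0.042)
top pan (0.1135, 0.0042, 780) beam ([0.0033, 0.0991], 170, -0.074, 0.042)
31.1
```

View pics/fw.png

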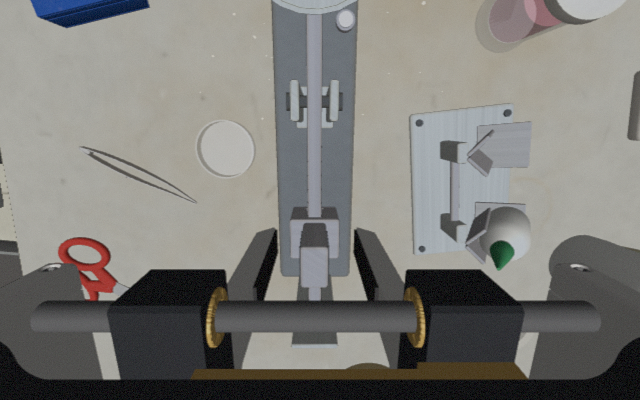

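>>> apply_moves(
  commands=[
    [[120,0,0,0.006,0,0,0],[120,0,0,0.012,0,0,0],[120,0,0,0.014,0,0,0],[120,0,0.0,0.014,0,0,0],[120,0,0,0.014,0,0,0],[120,0,0,0.014,0,0,0],[120,0,0,0.014,0,0,0],[120,0,0,0.012,0,0,0],[120,0,0,0,0,0,0],[120,0,0,0,0,0,0]],
  ],
)

```text
t: 31.93
tcp_pos: [0.5115, -0.1063, 0.224]
tool_rot: [[0.001, 0.996, 0.092], [0.001, 0.092, -0.996], [-1.0, 0.001, -0.001]]
ft_force: [-0.4, -0.4, 0.0]
gripper_width: 0.0494
```

```bash
python3 ang.py g wrist wrist top top scene
```

```text
wrist pan (0.1121, -0.0084, 3443) beam ([0.0057, 0.0984], 1502, -0.162, 0.045)
tab top z [0.1507 0.1516] 581
wrist pan (0.1121, -0.0049, 3426) beam ([0.0066, 0.0984], 1517, -0.162, 0.045)
tab top z [0.1507 0.1517] 578
top pan (0.1133, 0.0082, 784) beam ([0.0044, 0.0991], 197, -0.081, 0.042)
top pan (0.1134, 0.0088, 790) beam ([0.0043, 0.0989], 182, -0.081, 0.042)
scene pan (0.1123, 0.0074, 494) beam ([0.0057, 0.0976], 102, -0.165, 0.034)
32.1833
```

View pics/gw.png

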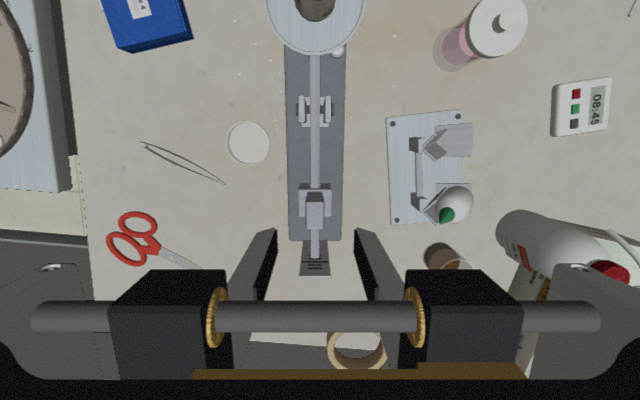

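```bash
cat > ang2.py <<'E'
from ang import *
b=np.array([-.0906,.9959]);a=np.array([.9959,.0906]);o=np.array([.5025,-.0175])
def bench(X):
    Q=X.reshape(-1,3);s=(Q[:,:2]-o)@b;l=(Q[:,:2]-o)@a
    m=(np.abs(l)<.22)&(s<.15)&(s>-.19)&(np.abs(Q[:,2])<.006)
    A=np.c_[s[m],l[m],np.ones(m.sum())];z=Q[m,2];k=np.ones(len(z),bool)
    for _ in range(6):
        co=np.linalg.lstsq(A[k],z[k],rcond=None)[0];k=np.abs(z-A@co)<.0025
    m=(np.abs(l)<.034)&(s<.09)&(s>-.17)&(np.abs(Q[:,2]-.019)<.006)
    A=np.c_[s[m],l[m],np.ones(m.sum())];z=Q[m,2];k=np.ones(len(z),bool)
    for _ in range(6):
        c2=np.linalg.lstsq(A[k],z[k],rcond=None)[0];k=np.abs(z-A@c2)<.0025
    return co.round(4),c2.round(4)
for cam in ("wrist","wrist","wrist","top","top","scene","scene"):
    im,d,X=cloud(cam);print(cam,beamline(X),panfit(X)[:2],"bench",*bench(X))
print(env.sense()["t"])
E
python3 ang2.py
```

```text
wrist ([0.005, 0.0983], 1505, -0.161, 0.045) (0.1121, -0.0054) bench [-0.001  -0.0008 -0.0004] [-0.0007  0.      0.0186]
wrist ([0.005, 0.0983], 1516, -0.161, 0.045) (0.1121, -0.0063) bench [-0.0009 -0.0008 -0.0004] [-0.0007 -0.      0.0186]
wrist ([0.0052, 0.0983], 1496, -0.162, 0.045) (0.1121, -0.0088) bench [-0.0009 -0.0007 -0.0004] [-0.0009  0.0008  0.0186]
top ([0.0014, 0.0989], 194, -0.081, 0.042) (0.1133, 0.0123) bench [-0.0003 -0.0012  0.0006] [ 0.0013 -0.0005  0.0196]
top ([0.0074, 0.0991], 184, -0.081, 0.042) (0.1135, 0.0131) bench [-0.0014 -0.0009  0.0006] [-0.0015 -0.004   0.0194]
scene ([0.0082, 0.0984], 97, -0.163, 0.033) (0.1124, 0.0079) bench [-0.0002 -0.0008 -0.0005] [ 0.0031 -0.0107  0.0187]
scene ([0.0122, 0.0987], 102, -0.161, 0.035) (0.1124, 0.0023) bench [-0.     -0.0009 -0.0005] [ 0.0018 -0.0031  0.0184]
32.5333
```

>>> apply_moves(
  commands=[
    [[120,0,0,-0.012,0,0,0],[120,0,0,-0.013,0,0,0],[120,0,0,-0.013,0,0,0],[120,0,0,-0.013,0,0,0],[120,0,0,-0.013,0,0,0],[120,0,0,-0.013,0,0,0],[120,0,0,-0.012,0,0,0],[120,0,0,-0.01,0,0,0],[120,0,0,0,0,0,0],[120,0,0,0,0,0,0]],
  ],
)

```text
t: 33.37
tcp_pos: [0.5109, -0.1067, 0.1238]
tool_rot: [[-0.001, 0.996, 0.091], [0.0, 0.091, -0.996], [-1.0, -0.001, -0.0]]
ft_force: [0.6, -0.1, 0.9]
gripper_width: 0.0499
```

>>> apply_moves(
  commands=[
    [[255,0,0,0,0,0,0],[255,0,0,0,0,0,0],[255,0,0,0,0,0,0],[255,0,0,0,0,0,0],[255,0,0,0,0,0,0],[255,0,0,0,0,0,0],[255,0,0,0,0,0,0]],
  ],
)

```text
t: 33.95
tcp_pos: [0.5105, -0.1065, 0.1241]
tool_rot: [[-0.001, 0.996, 0.092], [0.001, 0.092, -0.996], [-1.0, -0.001, -0.001]]
ft_force: [-4.0, -1.3, 2.1]
gripper_width: 0.0156
```

>>> apply_moves(
  commands=[
    [[255,-0.0001,0.0007,0,0,0,0],[255,0,0.0006,0,0,0,0],[255,0,0,0,0,0,0],[255,0,0,0,0,0,0],[255,0,0,0,0,0,0]],
  ],
)

```text
t: 34.37
tcp_pos: [0.5104, -0.1053, 0.1241]
tool_rot: [[-0.001, 0.996, 0.091], [0.001, 0.091, -0.996], [-1.0, -0.001, -0.001]]
ft_force: [-4.7, -1.7, 2.7]
gripper_width: 0.0157
```

>>> apply_moves(
  commands=[
    [[200,0,0,0,0,0,0],[120,0,0,0,0,0,0],[120,0,0,0,0,0,0],[120,0,0,0,0,0,0],[120,0,0,0,0,0,0],[120,0,0,0,0,0,0]],
  ],
)

```text
t: 34.87
tcp_pos: [0.5112, -0.1051, 0.1242]
tool_rot: [[-0.0, 0.996, 0.092], [0.0, 0.092, -0.996], [-1.0, -0.0, -0.0]]
ft_force: [0.3, -0.5, 1.0]
gripper_width: 0.0488
```

>>> apply_moves(
  commands=[
    [[120,0,0,0.006,0,0,0],[120,0,0,0.012,0,0,0],[120,0,0,0.014,0,0,0],[120,0,0.0,0.014,0,0,0],[120,0,0,0.014,0,0,0],[120,0,0,0.014,0,0,0],[120,0,0,0.014,0,0,0],[120,0,0,0.012,0,0,0],[120,0,0,0,0,0,0],[120,0,0,0,0,0,0]],
  ],
)

```text
t: 35.7
tcp_pos: [0.5115, -0.105, 0.225]
tool_rot: [[0.001, 0.996, 0.092], [0.001, 0.092, -0.996], [-1.0, 0.001, -0.001]]
ft_force: [0.2, -0.2, 0.0]
gripper_width: 0.05
```

>>> apply_moves(
  commands=[
    [[120,0,0,0,0,0,0],[120,0,0,0,0,0,0],[120,0,0,0,0,0,0],[120,0,0,0,0,0,0],[120,0,0,0,0,0,0],[120,0,0,0,0,0,0],[120,0,0,0,0,0,0],[120,0,0,0,0,0,0],[120,0,0,0,0,0,0],[120,0,0,0,0,0,0]],
  ],
)

```text
t: 36.53
tcp_pos: [0.5111, -0.1051, 0.2242]
tool_rot: [[-0.0, 0.996, 0.092], [0.0, 0.092, -0.996], [-1.0, -0.0, -0.001]]
ft_force: [0.3, -0.4, 1.0]
gripper_width: 0.0495
```

```bash
python3 ang2.py
```

```text
wrist ([-0.0008, 0.0984], 1527, -0.162, 0.045) (0.1115, -0.0145) bench [-0.0009 -0.0008 -0.0004] [-0.001   0.0007  0.0185]
wrist ([-0.0009, 0.0984], 1514, -0.162, 0.045) (0.1115, -0.0135) bench [-0.0009 -0.0008 -0.0004] [-0.001  -0.0001  0.0186]
wrist ([-0.0005, 0.0984], 1519, -0.161, 0.045) (0.1115, -0.0151) bench [-0.001  -0.0008 -0.0004] [-0.0009  0.0002  0.0186]
top ([-0.0079, 0.0987], 169, -0.079, 0.042) (0.1127, 0.0018) bench [-0.0003 -0.001   0.0006] [-0.0025 -0.0027  0.0194]
top ([-0.0086, 0.0987], 187, -0.079, 0.042) (0.1127, 0.0024) bench [-0.0014 -0.0009  0.0006] [ 0.0023 -0.0059  0.0195]
scene ([-0.0087, 0.0979], 103, -0.165, 0.037) (0.1117, -0.0032) bench [ 0.0003 -0.0009 -0.0005] [ 0.0008 -0.01    0.0185]
scene ([0.0036, 0.0978], 102, -0.159, 0.037) (0.1118, 0.0009) bench [-0.0002 -0.0007 -0.0007] [-0.0027 -0.0013  0.0181]
36.8833
```

>>> apply_moves(
  commands=[
    [[120,0,0,0.02,0,0,0],[120,0,0,0.03,0,0,0],[120,0,0,0.03,0,0,0],[120,0,0,0.02,0,0,0],[120,0,0,0,0,0,0],[120,0,0,0,0,0,0],[120,0,0,0,0,0,0],[120,0,0,0,0,0,0]],
  ],
)

```text
t: 37.55
tcp_pos: [0.5106, -0.105, 0.3233]
tool_rot: [[-0.002, 0.996, 0.092], [0.0, 0.092, -0.996], [-1.0, -0.002, -0.0]]
ft_force: [-1.0, -0.3, -0.3]
gripper_width: 0.0492
```

```bash
python3 ang2.py; python3 - <<'E'
from h import *
im,d,X=cloud("wrist","z")
for l in ["bottle_centre","other_bottle_centre","beaker","staining_jar","petri_dish"]:
  print(l,[(np.round(r["xyz"],4).tolist(),round(r["confidence"],2)) for r in env.pinpoint("wrist",l)[:2]])
E
```

```text
wrist ([-0.0019, 0.0983], 904, -0.161, 0.045) (0.1118, -0.0004) bench [-0.0009 -0.0009 -0.0004] [-0.0006  0.0005  0.0185]
wrist ([-0.0011, 0.0983], 914, -0.161, 0.044) (0.1118, 0.0016) bench [-0.0009 -0.0008 -0.0004] [-0.001   0.0004  0.0185]
wrist ([-0.0018, 0.0983], 907, -0.161, 0.044) (0.1118, 0.0011) bench [-0.001  -0.0008 -0.0004] [-0.0006 -0.0002  0.0186]
top ([-0.0007, 0.0991], 194, -0.128, 0.042) (0.1127, 0.0076) bench [-0.0008 -0.0013  0.0006] [-0.0006 -0.0016  0.0196]
top ([-0.003, 0.0989], 206, -0.128, 0.042) (0.1128, -0.0008) bench [-0.0004 -0.001   0.0006] [0.0016 0.0008 0.0198]
scene ([0.0074, 0.0985], 110, -0.16, 0.036) (0.1119, -0.0131) bench [-0.0004 -0.0006 -0.0005] [0.0027 0.0105 0.0188]
scene ([0.0041, 0.099], 116, -0.163, 0.036) (0.1121, -0.0072) bench [-0.0005 -0.0005 -0.0006] [0.0062 0.0041 0.0187]
37.9
bottle_centre [([0.4956, 0.0735, 0.1649], 0.92)]
other_bottle_centre [([0.6731, -0.1122, 0.0752], 0.81)]
beaker [([0.7034, -0.201, -0.0018], 0.56), ([0.6713, -0.1101, 0.0715], 0.23)]
staining_jar [([0.6668, 0.0746, -0.002], 0.85), ([0.4915, 0.0753, 0.1131], 0.25)]
petri_dish [([0.4196, -0.068, 0.0004], 0.61)]
```

View pics/z.png

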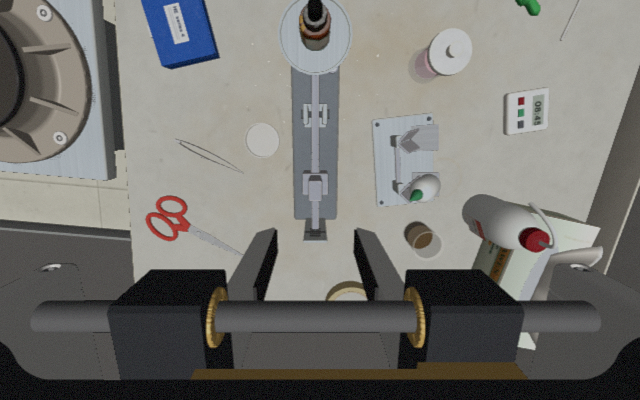

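The picture shows the bottle (315,25) standing on the pan, the beam level, the oil bottle (420,188) still in its rest, and the beaker, jar and dish unmoved. I'm handing in.

```bash
python3 -c "
from station import env
print(env.close_job())"
```

```text
the job is handed in; nothing more can be done
None
```

The dropper bottle is standing in the pan, and the poise is set so the beam rests level by itself. I handed the job in at about 38 s of the 64 s limit, with the gripper open and well clear of everything.

**What I did**
- I pinched the bottle's flanks, drew it out along its axis, turned it upright and set it in the pan.
- I gripped the poise tab and slid it out 66 mm. The beam then floated about 0.04 rad pan-up, so I brought the poise back about 8 mm and then 1.3 mm.
- My first approach ran the arm into its joint range limits. I backed off and rearranged the arm before grasping, which cost about 6 s; the wrist-force readings never rose above about 11 N.

**Last checks**
- **Beam:** the wrist camera puts it within 0.001 rad of level relative to the bench. The pan floor is at 112 mm, as it should be when level. The top and scene cameras are noisier, scattering about ±0.01 rad around level.
- **Bottle:** it stands upright within about 3 mm of the pan's centre.
- **Other things:** the oil bottle is still in its rest. The beaker, jar and petri dish are where they started, within the few-millimetre accuracy of the measurements.

I did not read the index plate's line directly. The level check rests on the depth measurements only.

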